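Pick a fittings order at the stockroom bench

ROBOT

A 6-joint arm with a two-finger parallel gripper is mounted at the origin on the work surface. World frame = base frame: x ahead of the robot, y to its left, z up, the work surface at z = 0. Lengths are in m, angles in rad, forces in N, time in s.
With the tool pointing down it reaches from about 0.325 to 0.75 m from the base axis. Payload 7.6 kg.
Tool frame: the origin (TCP) lies midway between the tips of the shut fingers; the grasp point (between the pads) lies 19 mm behind it (tcp_to_grasp is the distance from the TCP to the grasp point, in m); z points along the fingers, y is the direction in which the jaws open and shut (so a half turn about z gives the same grasp; the last joint's range is limited). The gripper opens to 85 mm and grips with 20 to 120 N. Pads are 22 mm wide; open, the fingers measure 114 mm over their backs; the gripper's body (76 mm by 85 mm) begins 54 mm behind the grasp point. The pads swing forward as they close: fully open they stand 13 mm farther back than shut.
Start: joints at [-1.263, 0.052, 1.401, -0, 1.689, -0.07], TCP at [0.194, -0.488, 0.196] pointing down, gripper open.
Joint ranges: [-2.9, 2.9], [-0.91, 2.17], [0.12, 2.37], [-1.06, 4.2], [0.26, 2.73], [-2.93, 2.93]. Speed limits (rad/s): [2.57, 2.57, 3.01, 3.14, 3.14, 3.14].

INTERFACE

Orientations are given as a unit quaternion [x, y, z, w].
In Python, from workcell import observe, camera, hand_in, regions_of, tcp_to_grasp gives the robot as it stands.
- The arm moves only by the tool carry_out, never from a script. Its argument "deltas" is a list of rows, each a list of 2 entries, a list of its own where there are three numbers: the shift along the tool's x, y, z in cm, then the turn, a rotation vector about the tool's x, y, z in rad. A call has 1 to 10 rows; each row shifts and turns the commanded pose from where the row before left it, along the tool's axes as they then stand; what a row does not reach is not made up. A row lasts 1/12 s, in which the tool goes at most 41.7 mm and 7.16 degrees, less where a joint would pass 70% of its speed; a pose out of reach is approached as far as the arm can. A call with a gripper value outside its range is refused whole. "jaw" is the finger opening in cm, from 0 to 8.54, set as the call begins (left out, the last holds). The fingers move at their own pace and stop on an object; "force" is the grip in N (left out, the last holds). Time passes only in rows, so rows that do not move let the fingers close. It gives the time, the measured TCP pose, the force and the opening at its end, in the units of the state.
- observe(): the state, without advancing time (a new reading comes with each control period).
- camera(name): name is "scene" or "top" or "wrist"; returns a dict with "img" (384x512x3 uint8, red, green, blue), "intrinsics" (3x3 intrinsics, pixels), "rvec" (rotation vector, rad) and "tvec" (3), from world to camera coordinates, as OpenCV has them; the wrist camera has in their place "T_tool_cam" (4x4, takes a point from camera to tool coordinates, whose origin is the TCP and whose axes are the flange's). Camera axes: x right, y down, z forward; pixel columns grow to the right and rows downward; lengths in m; the calibration is good to about 2 mm. A picture is of the moment at which its call begins: read the wrist's pose just before it. There is no depth.
- hand_in(): hands the job in, once; it reports no verdict.
Trained networks look in a picture, given as the dict that the camera call returned (one of the last four; its "shot" number tells which), for a name from the list of things; names that differ only in an ending like _2 or _b are one class to them, and where a whole thing is asked for, a point or a joint stands for the part that bears it (a point fixed in the world has none). Each returns a list of dicts, best first, with "score" (0 to 1); they miss things now and then, are a little off and sometimes report something else, mostly with a low value. They report only what shows in the picture. A call takes as long as a camera call. They do not tell look-alikes from the thing itself.
- regions_of(picture, query): "pixels" (384x512 bool, what is visible of it) and "box" ([left, top, width, height] in pixels, round what is visible of it).
The state is a dict: "time": time; "q": joint angles; "qd": joint speeds; "joint_efforts": joint torques, N m; "tcp_pos": TCP position; "tcp_rot": TCP orientation; "wrist_force": force on the tool from outside, world axes, zero at the start; "wrist_torque": the same for the moment, N m; "grip_width": finger opening in m.
Only numpy, scipy, OpenCV 4.12 (cv2) and the standard library are available. Lean on these libraries where they do the work, as an engineer would, in place of code of your own. Each camera call takes 0.05 s, during which the arm holds its last target.

TASK

Make up the order: put both two-ended elbows into the shallow grey tray, lying flat on its floor, and build the flange set on the black rubber mat: first the flange, hub up, in the middle of the mat, then the straight round socket standing upright, centred on the flange's hub. Leave the two three-ended tees and the stepped reducer where they are.

Things in the scene. Friction and masses are not known exactly. Their poses are not given: they have to be found in the camera images.
- tray: shallow open grey sheet-metal tray, fixed to the bench, 190 x 190 mm outside, 30 mm high, walls and floor 4 mm thick. Origin: centre of its underside; x and y along its sides, z up.
- mat: black square rubber mat, fixed to the bench, 120 x 120 mm, 4 mm thick. Origin: centre of its underside; x and y along its sides, z up.
- elbow_a_mid (a point): first 90-degree elbow: steel pipe fitting, 30 mm outside diameter, lying flat (30 mm high). Two equal legs, each reaching 42 mm from the point where the two leg axes cross to its open end; the last 20 mm of a leg is a collar of full 30 mm diameter, good to grip across. Mass about 0.12 kg. Point: the crossing of the leg axes, 15 mm above the underside; its x and y axes point along the two legs, z up.
- elbow_b_mid (a point): second 90-degree elbow: steel pipe fitting, 30 mm outside diameter, lying flat (30 mm high). Two equal legs, each reaching 42 mm from the point where the two leg axes cross to its open end; the last 20 mm of a leg is a collar of full 30 mm diameter, good to grip across. Mass about 0.12 kg. Point: the crossing of the leg axes, 15 mm above the underside; its x and y axes point along the two legs, z up.
- flange_mid (a point): steel pipe flange, hub up: a disc 84 mm in diameter and 10 mm thick with four dark bolt-hole marks, and on it a round hub 48 mm in diameter rising to 40 mm above the underside, with a flat top (the dark bore is only a mark). Mass about 0.5 kg; grip it by the hub. Point: on its axis, 20 mm above the underside; z up.
- socket_mid (a point): straight round steel socket standing upright, 40 mm in diameter over its whole height of 40 mm, with flat ends, the wide dark bore on top only a mark. Mass about 0.15 kg. Point: its centre, 20 mm above the underside; z along its axis.
- reducer_mid (a point): stepped reducer (look-alike, not wanted), standing upright: 40 mm in diameter for its lower 20 mm, 24 mm for its upper 20 mm, 40 mm high. Point: on its axis, 20 mm above the underside.
- tee_a_mid (a point): first tee (look-alike, not wanted): steel pipe fitting, 30 mm outside diameter, lying flat (30 mm high). Like an elbow but with three legs of 42 mm: along +x, -x and +y of this point. Point: the crossing of the leg axes, 15 mm above the underside.
- tee_b_mid (a point): second tee (look-alike, not wanted): steel pipe fitting, 30 mm outside diameter, lying flat (30 mm high). Like an elbow but with three legs of 42 mm: along +x, -x and +y of this point. Point: the crossing of the leg axes, 15 mm above the underside.
Things that resemble listed ones, but are neither listed nor needed, are in the scene too. What is shaped like the part that bears flange_mid but yellow is not meant. What is shaped like the part that bears socket_mid but blue is not meant.

How it is judged:
On the way, in this order (a step that is already met when the one before it is completed fails the run):
1. the flange stands hub up in the middle of the mat, released, the socket not yet on it (horizontal distance between flange_mid and mat below 0.015 m and z of flange_mid in the frame of mat below 0.029 m and angle between flange_mid's own z axis and vertical below 0.1 rad and contact force between the fingers and flange below 0.3 N and linear speed of flange below 0.02 m/s and horizontal distance between socket_mid and flange_mid above 0.03 m), for 0.2 s.
2. the socket stands centred on the flange's hub, released (horizontal distance between socket_mid and flange_mid below 0.008 m and z of socket_mid in the frame of flange_mid between 0.036 and 0.045 m and angle between the z axis of socket_mid and the z axis of flange_mid, either way round below 0.1 rad and contact force between the fingers and socket below 0.3 N and linear speed of socket below 0.02 m/s), for 0.2 s.
At the end, for the whole second after the job is handed in: Both elbows lie flat (0.15 rad) on the tray's floor inside its walls; the flange stands hub up (0.1 rad) on the mat, within 15 mm of its centre; the socket stands upright on the hub (0.1 rad), within 8 mm of the flange's axis; all released and at rest (all of step 2 and horizontal distance between flange_mid and mat below 0.015 m and z of flange_mid in the frame of mat below 0.029 m and angle between flange_mid's own z axis and vertical below 0.1 rad and contact force between the fingers and flange below 0.3 N and linear speed of each of flange, elbow_a, elbow_b below 0.02 m/s and x of elbow_a_mid in the frame of tray between -0.085 and 0.085 m and y of elbow_a_mid in the frame of tray between -0.085 and 0.085 m and z of each of elbow_a_mid, elbow_b_mid in the frame of tray below 0.027 m and angle between the z axis of each of elbow_a_mid, elbow_b_mid and the z axis of tray, either way round below 0.15 rad and contact force between the fingers and elbow_a below 0.3 N and x of elbow_b_mid in the frame of tray between -0.085 and 0.085 m and y of elbow_b_mid in the frame of tray between -0.085 and 0.085 m and contact force between the fingers and elbow_b below 0.3 N); the robot touches nothing.
It fails at once if the first tee is moved more than 20 mm (distance of tee_a_mid from where it was at the start of the episode above 0.02 m).
It fails at once if the second tee is moved more than 20 mm (distance of tee_b_mid from where it was at the start of the episode above 0.02 m).
It fails at once if the reducer is moved more than 20 mm (distance of reducer_mid from where it was at the start of the episode above 0.02 m).
It also fails if it takes over 115 s, if anything falls off the work surface, if the arm or the gripper's body presses on something with over 40 N, if the wrist force passes 120 N, or if a joint passes its speed limit or range.

## Working session

There is one attempt and no reset: what is moved stays moved. The work goes in short steps, Python scripts to look and compute and a tool call to move; the robot and the scene stay as the last step left them, time stands still between calls to the robot, and variables do not carry over. Pictures are saved under pics/ and viewed, and the job is handed in when it is done.

Besides the shell and the picture viewer there is one more tool, called after "Call:" as a command line: name --argument value ..., lists and objects as JSON in quotes. carry_out: Moves the arm, as the interface text tells. Its arguments: {"type":"object","properties":{"deltas":{"type":"array","items":{"type":"array"}},"jaw":{"type":"number"},"force":{"type":"number"}},"required":["deltas"]}

```bash
ls; mkdir -p pics; python3 - <<'E'
from workcell import *
import cv2
s=observe();print({k:s[k] for k in('time','tcp_pos','tcp_rot','grip_width')}, tcp_to_grasp)
for n in('top','scene'):
    c=camera(n);cv2.imwrite(f'pics/{n}0.png',c['img'][:,:,::-1]);print(n,c['intrinsics'],c['rvec'],c['tvec'])
E
```

```text
pics
{'time': 0.0, 'tcp_pos': array([ 0.19356152, -0.48761583,  0.19465083]), 'tcp_rot': array([ 9.82211193e-01,  1.87777874e-01, -9.63402265e-05, -7.96080533e-04]), 'grip_width': 0.08515735162331212} 0.0187
top [[498.58781858   0.         247.58321462]
 [  0.         498.58781858 183.72569125]
 [  0.           0.           1.        ]] [ 2.17233743 -2.03375436  0.23011638] [-0.03523891  0.58704409  1.2757173 ]
scene [[455.17890427   0.         258.28726927]
 [  0.         455.17890427 188.5998804 ]
 [  0.           0.           1.        ]] [ 1.66386513  1.78606068 -0.79606441] [ 0.04023888 -0.3248896   1.45648487]
```

View pics/top0.png

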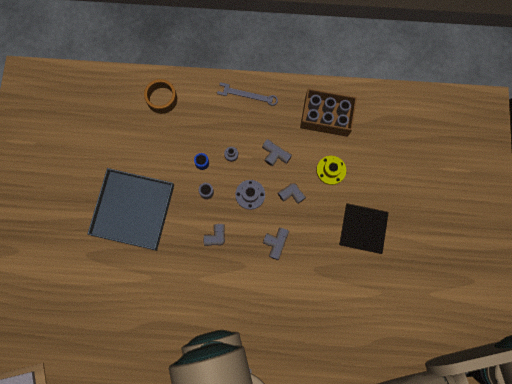

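View pics/scene0.png

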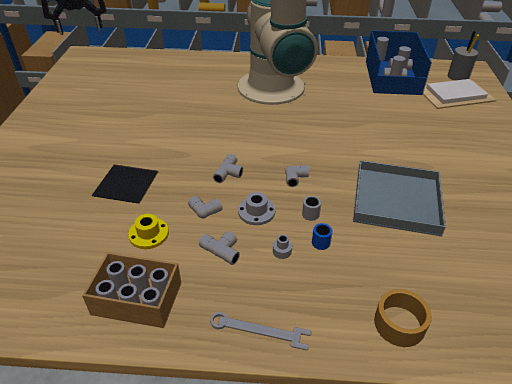

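The elbows are at about (291,193) and (215,235) in the top image, and the tees to avoid are at (276,152) and (276,243). The flange is grey at (250,194), with a yellow look-alike at (332,170). The socket is grey at (206,190). Its look-alikes are the blue one at (201,161), the reducer at (231,154) and the parts in the crate at (328,112). The mat is at (364,228) and the tray at (131,209). Next I'll check a close crop and get the regions.

```bash
cat > h.py <<'E'
import numpy as np, cv2
from workcell import *
from scipy.optimize import minimize
def proj(c,P):
    return cv2.projectPoints(np.asarray(P,float).reshape(-1,1,3),c['rvec'],c['tvec'],c['intrinsics'],None)[0].reshape(-1,2)
def back(c,uv,z):
    R=cv2.Rodrigues(c['rvec'])[0];o=-R.T@c['tvec']
    d=R.T@np.linalg.inv(c['intrinsics'])@np.array([uv[0],uv[1],1.])
    return o+d*(z-o[2])/d[2]
def cyl(p,q,r,n=24):
    p=np.array(p,float);q=np.array(q,float);a=(q-p)/np.linalg.norm(q-p)
    u=np.cross(a,[.3,.5,.81]);u/=np.linalg.norm(u);v=np.cross(a,u);t=np.linspace(0,2*np.pi,n,endpoint=False)
    k=r*(np.cos(t)[:,None]*u+np.sin(t)[:,None]*v);return np.r_[p+k,q+k]
M={'elbow':[cyl([-.0,0,0],[.042,0,0],.0135),cyl([0,0,0],[0,.042,0],.0135),cyl([.022,0,0],[.042,0,0],.015),cyl([0,.022,0],[0,.042,0],.015)],
'flange':[cyl([0,0,-.02],[0,0,-.01],.042),cyl([0,0,-.01],[0,0,.02],.024)],
'socket':[cyl([0,0,-.02],[0,0,.02],.02)]}
def box(a,b,z0,z1):return np.array([[x,y,z] for x in(-a,a) for y in(-b,b) for z in(z0,z1)],float)
M['mat']=[box(.06,.06,0,.004)]; M['tray']=[box(.095,.095,0,.03)]
M['tee']=M['elbow']+[cyl([0,0,0],[-.042,0,0],.0135),cyl([-.022,0,0],[-.042,0,0],.015)]
Z={'elbow':.015,'flange':.02,'socket':.02,'mat':0,'tray':0,'tee':.015}
def render(c,kind,x,y,yaw,z=None,S=4):
    z=Z[kind] if z is None else z
    m=np.zeros((384*S,512*S),np.uint8);R=np.array([[np.cos(yaw),-np.sin(yaw),0],[np.sin(yaw),np.cos(yaw),0],[0,0,1]])
    for h in M[kind]:
        uv=(proj(c,h@R.T+[x,y,z])+.5)*S-.5
        cv2.fillConvexPoly(m,cv2.convexHull(np.round(uv*16).astype(np.int32)),1,shift=4)
    return cv2.resize(m.astype(np.float32),(512,384),interpolation=cv2.INTER_AREA)
def fit(views,kind,x0,yaws=(0,),z=None):
    def cost(p):
        k=0
        for c,m in views:
            r=render(c,kind,*p[:2],p[2]*10,z);k+=1-np.minimum(r,m).sum()/np.maximum(r,m).sum()
        return k/len(views)
    best=None
    for a in yaws:
        r=minimize(cost,[x0[0],x0[1],a/10],method='Nelder-Mead',options=dict(initial_simplex=[[x0[0],x0[1],a/10],[x0[0]+.008,x0[1],a/10],[x0[0],x0[1]+.008,a/10],[x0[0],x0[1],a/10+.03]],xatol=2e-4,fatol=1e-4,maxfev=150))
        if best is None or r.fun<best.fun:best=r
    return best.x[0],best.x[1],best.x[2]*10,best.fun
E
python3 - <<'E'
from h import *
ct=camera('top');cs=camera('scene')
cv2.imwrite('pics/crop.png',cv2.resize(ct['img'][130:270,80:400,::-1],None,fx=2.5,fy=2.5,interpolation=cv2.INTER_CUBIC))
import pickle
reg={}
for q in('tray','mat','elbow_a_mid','flange_mid','socket_mid','tee_a_mid','reducer_mid'):
    for n,c in(('top',ct),('scene',cs)):
        rs=regions_of(c,q);reg[q,n]=rs
        print(q,n,[(round(float(r['score']),2),np.round(r['box']).astype(int).tolist()) for r in rs if r['score']>.2])
pickle.dump((ct,cs,reg),open('r.pkl','wb'))
E
```

```text
tray top [(0.95, [88, 168, 85, 84]), (0.42, [231, 180, 33, 29])]
tray scene [(0.65, [356, 162, 90, 76])]
mat top [(0.55, [339, 201, 48, 51]), (0.34, [281, 185, 27, 21])]
mat scene [(0.78, [93, 165, 62, 36])]
elbow_a_mid top [(0.73, [280, 185, 24, 18])]
elbow_a_mid scene [(0.63, [192, 196, 31, 20])]
flange_mid top [(0.68, [235, 182, 30, 26]), (0.61, [319, 152, 29, 30])]
flange_mid scene [(0.78, [239, 195, 37, 36]), (0.74, [131, 215, 39, 34])]
socket_mid top [(0.55, [198, 186, 17, 14]), (0.53, [193, 151, 16, 19])]
socket_mid scene [(0.89, [313, 222, 19, 25]), (0.71, [305, 195, 17, 24])]
tee_a_mid top [(0.73, [261, 226, 29, 37]), (0.73, [262, 140, 31, 26]), (0.71, [223, 148, 17, 12]), (0.63, [280, 185, 27, 19])]
tee_a_mid scene [(0.66, [214, 153, 28, 31])]
reducer_mid top [(0.47, [220, 146, 18, 14])]
reducer_mid scene [(0.95, [273, 234, 23, 24])]
```

View pics/crop.png

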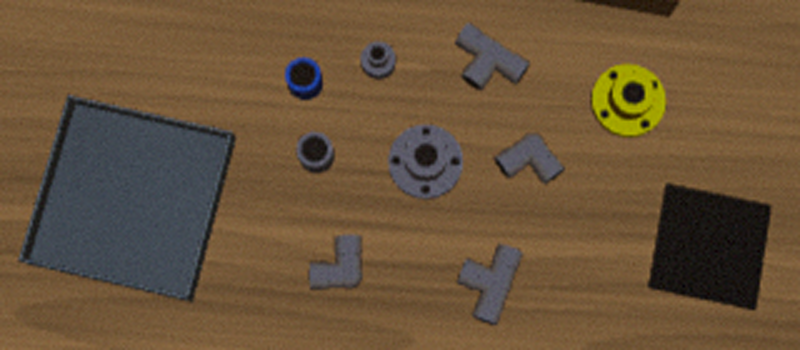

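The crop confirms the choices: the grey flange, the straight grey socket with its wide bore, and the two elbows at crop (530,158) and (340,265). The network masks look shifted by a few pixels, so I'll refine them with low-saturation segmentation and fit silhouettes in both views.

```bash
python3 - <<'E'
from h import *
import pickle
ct,cs,reg=pickle.load(open('r.pkl','rb'))
def seg(c):
    hsv=cv2.cvtColor(c['img'],cv2.COLOR_RGB2HSV);rgb=c['img'].astype(int)
    return ((rgb[...,0]-rgb[...,2])<22)
mt,ms=seg(ct),seg(cs)
cv2.imwrite('pics/seg.png',np.hstack([mt,ms]).astype(np.uint8)*255)
def comp(m,uv,r=8):
    m=cv2.morphologyEx(m.astype(np.uint8),cv2.MORPH_CLOSE,np.ones((3,3)))
    n,l,s,_=cv2.connectedComponentsWithStats(m)
    w=l[uv[1]-3:uv[1]+4,uv[0]-3:uv[0]+4];k=np.bincount(w[w>0].ravel()).argmax()
    mm=(l==k).astype(np.uint8)
    cn,_=cv2.findContours(mm,cv2.RETR_EXTERNAL,cv2.CHAIN_APPROX_NONE);o=np.zeros_like(mm);cv2.drawContours(o,cn,-1,1,-1)
    return o.astype(np.float32),s[k]
T={'flange':('flange',(250,194),(257,208)),'socket':('socket',(206,190),(312,208)),'elbowA':('elbow',(289,192),(203,210)),'elbowB':('elbow',(218,236),(293,176)),
'mat':('mat',(364,228),(126,183)),'tray':('tray',(131,209),(400,197)),'teeA':('tee',(276,152),(222,246)),'teeB':('tee',(276,243),(226,170))}
ovt,ovs=ct['img'].copy(),cs['img'].copy()
for n,(k,a,b) in T.items():
    A,sa=comp(mt,a);B,sb=comp(ms,b)
    p0=back(ct,a,.02)
    ya=(0,) if k in('flange','socket') else ((-.2,.1) if k in('mat','tray') else (0,1,2,3,4,5,6))
    for nm,v in(('both',[(ct,A),(cs,B)]),('top',[(ct,A)]),('scene',[(cs,B)])):
        f=fit(v,k,p0,ya);print(n,nm,np.round(f,4),sa[4],sb[4])
        if nm=='both':g=f
    for c,o in((ct,ovt),(cs,ovs)):
        r=(render(c,k,*g[:3])>.5).astype(np.uint8);cn,_=cv2.findContours(r,0,1);cv2.drawContours(o,cn,-1,(255,0,0),1)
cv2.imwrite('pics/ovt.png',cv2.resize(ovt[130:270,80:400,::-1],None,fx=2.5,fy=2.5));cv2.imwrite('pics/ovs.png',cv2.resize(ovs[140:270,80:460,::-1],None,fx=2.1,fy=2.1))
E
```

```text
flange both [ 0.5713 -0.0055  0.1566  0.0567] 695 924
flange top [ 0.5717 -0.0039  0.1018  0.0407] 695 924
flange scene [ 0.5708 -0.0068  0.1578  0.0427] 695 924
socket both [0.5704 0.1166 0.2292 0.1164] 190 385
socket top [0.5712 0.1182 0.0604 0.1004] 190 385
socket scene [0.5695 0.1152 0.3146 0.0808] 190 385
elbowA both [ 0.5952 -0.1231  2.2517  0.1244] 291 456
elbowA top [ 0.5957 -0.1214  2.2577  0.129 ] 291 456
elbowA scene [ 0.5943 -0.1246  2.2411  0.0832] 291 456
elbowB both [0.4383 0.0693 0.1065 0.1359] 307 364
elbowB top [0.4385 0.0704 0.1023 0.135 ] 307 364
elbowB scene [0.4364 0.0683 6.395  0.0786] 307 364
mat both [ 0.4976 -0.3258 -0.1542  0.0711] 1805 1607
mat top [ 0.4984 -0.3246 -0.1406  0.0571] 1805 1607
mat scene [ 0.4971 -0.3284 -0.1393  0.0736] 1805 1607
tray both [ 0.5076  0.3179 -0.16    0.0232] 4928 5510
tray top [ 0.5079  0.3193 -0.1578  0.0181] 4928 5510
tray scene [ 0.5068  0.317  -0.1591  0.0177] 4928 5510
teeA both [ 0.6998 -0.0732  1.0303  0.1067] 385 759
teeA top [ 0.7001 -0.0714  1.0229  0.1065] 385 759
teeA scene [ 0.6993 -0.0745  1.0166  0.0738] 385 759
teeB both [ 0.4387 -0.0922  5.9932  0.1157] 422 472
teeB top [ 0.4389 -0.0908  5.9869  0.0901] 422 472
teeB scene [ 0.4381 -0.0937 -0.2993  0.0921] 422 472
```

View pics/ovt.png

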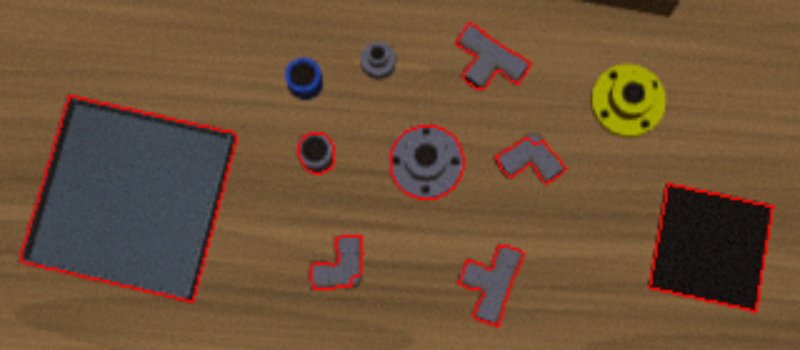

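View pics/ovs.png

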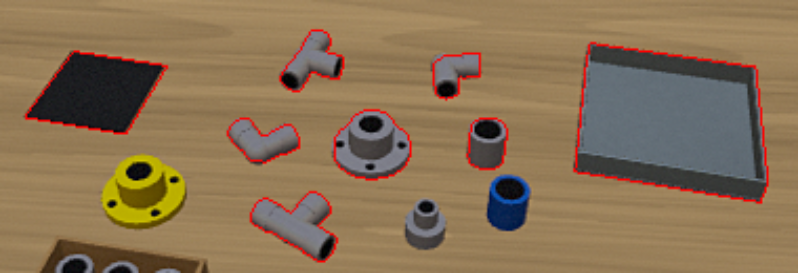

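The fits line up well in both views. Next is a planner helper that converts a target position and yaw into tool-frame rows.

```bash
cat > plan.py <<'E'
import sys,numpy as np
from workcell import observe
from scipy.spatial.transform import Rotation as Rn
# usage: plan.py x y z psi|-   (jaw axis = tool y ; psi = world angle of tool x)
s=observe();R=Rn.from_quat(s['tcp_rot']).as_matrix();p=np.array(s['tcp_pos'])
psi=np.arctan2(R[1,0],R[0,0]);print('t',round(s['time'],2),'pos',np.round(p,4),'psi',round(psi,4),'tilt',np.round(R[:2,2],4),'w',round(s['grip_width'],4),'F',np.round(s['wrist_force'],1),'q16',np.round([s['q'][0],s['q'][5]],2))
if len(sys.argv)>4:
    t=np.array([float(v) for v in sys.argv[1:4]]);a=psi if sys.argv[4]=='-' else float(sys.argv[4])
    dth=-(a-psi);dth=(dth+np.pi/2)%np.pi-np.pi/2
    print('turn z',round(dth,3),'rows>=',int(np.ceil(abs(dth)/.11)))
    r1=Rn.from_matrix(R)*Rn.from_rotvec([0,0,dth]);d=100*(r1.inv().apply(t-p))
    n=int(np.ceil(np.linalg.norm(d)/3.5));print('then shift cm',np.round(d,2),'rows',n,'each',np.round(d/max(n,1),2))
E
python3 plan.py 0.571 -0.005 0.16 -
```

```text
t 0.9 pos [ 0.1937 -0.488   0.1955] psi 0.3778 tilt [ 0.     -0.0001] w 0.0852 F [ 0.2  0.7 -0.5] q16 [-1.26 -0.07]
turn z 0.0 rows>= 0
then shift cm [ 52.89 -30.97   3.55] rows 18 each [ 2.94 -1.72  0.2 ]
```

Call:
carry_out --deltas '[[[2.94, -1.72, 0.2], [0, 0, 0]], [[2.94, -1.72, 0.2], [0, 0, 0]], [[2.94, -1.72, 0.2], [0, 0, 0]], [[2.94, -1.72, 0.2], [0, 0, 0]], [[2.94, -1.72, 0.2], [0, 0, 0]], [[2.94, -1.72, 0.2], [0, 0, 0]], [[2.94, -1.72, 0.2], [0, 0, 0]], [[2.94, -1.72, 0.2], [0, 0, 0]], [[2.94, -1.72, 0.2], [0, 0, 0]]]' --jaw 8.5 --force 60

```text
time: 1.65
tcp_pos: [0.3833, -0.2451, 0.1776]
tcp_rot: [0.982, 0.188, 0.0, 0.0]
wrist_force: [0.1, -0.3, 0.2]
grip_width: 0.0852
```

Call:
carry_out --deltas '[[[2.94, -1.72, 0.2], [0, 0, 0]], [[2.94, -1.72, 0.2], [0, 0, 0]], [[2.94, -1.72, 0.2], [0, 0, 0]], [[2.94, -1.72, 0.2], [0, 0, 0]], [[2.94, -1.72, 0.2], [0, 0, 0]], [[2.94, -1.72, 0.2], [0, 0, 0]], [[2.94, -1.72, 0.2], [0, 0, 0]], [[2.94, -1.72, 0.2], [0, 0, 0]], [[2.94, -1.72, 0.2], [0, 0, 0]], [[0, 0, 0], [0, 0, 0]]]'

```text
time: 2.48
tcp_pos: [0.5731, -0.0005, 0.158]
tcp_rot: [0.982, 0.19, -0.0, -0.001]
wrist_force: [0.7, -0.1, 0.1]
grip_width: 0.0852
```

```bash
python3 plan.py 0.571 -0.005 0.16 -; cat >> h.py <<'E'
from scipy.spatial.transform import Rotation as Rn
def wrist():
    s=observe();c=camera('wrist')
    T=np.eye(4);T[:3,:3]=Rn.from_quat(s['tcp_rot']).as_matrix();T[:3,3]=s['tcp_pos']
    W=np.linalg.inv(T@c['T_tool_cam']);c['rvec']=cv2.Rodrigues(W[:3,:3])[0];c['tvec']=W[:3,3];return c
E
python3 - <<'E'
from h import *
c=wrist();o=c['img'].copy()
for k,a in(('flange',(.571,-.005,0)),('elbow',(.595,-.123,2.25))):
    r=(render(c,k,*a)>.5).astype(np.uint8);cn,_=cv2.findContours(r,0,1);cv2.drawContours(o,cn,-1,(255,0,0),1)
cv2.imwrite('pics/w1.png',o[:,:,::-1])
E
```

```text
t 2.48 pos [ 5.731e-01 -5.000e-04  1.580e-01] psi 0.3824 tilt [-0.001   0.0016] w 0.0852 F [ 0.7 -0.1  0.1] q16 [-0.07  1.12]
turn z 0.0 rows>= 0
then shift cm [-0.36  0.34 -0.2 ] rows 1 each [-0.36  0.34 -0.2 ]
```

View pics/w1.png

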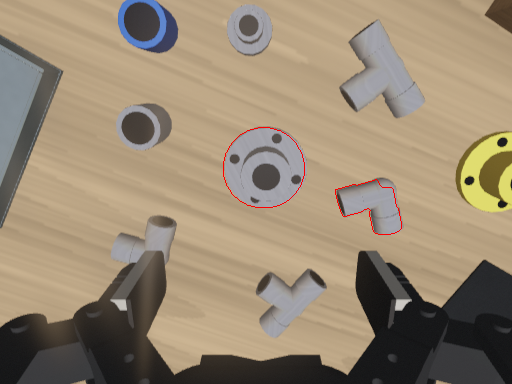

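The wrist overlay matches the flange at pixel (264,167) within a pixel. The yellow flange is well to the right, at (490,170). Settling, then descending.

Call:
carry_out --deltas '[[[0, 0, 0], [0, 0, 0]], [[0, 0, 0], [0, 0, 0]]]'

```text
time: 2.7
tcp_pos: [0.571, -0.0058, 0.1596]
tcp_rot: [0.982, 0.187, -0.0, 0.0]
wrist_force: [0.0, -0.3, -0.7]
grip_width: 0.0852
```

```bash
python3 plan.py 0.571 -0.0055 0.013 -
```

```text
t 2.7 pos [ 0.571  -0.0058  0.1596] psi 0.377 tilt [ 0.     -0.0004] w 0.0852 F [ 0.  -0.3 -0.7] q16 [-0.07  1.12]
turn z 0.0 rows>= 0
then shift cm [ 1.000e-02 -4.000e-02  1.466e+01] rows 5 each [ 0.   -0.01  2.93]
```

Call:
carry_out --deltas '[[[0, 0, 2.5], [0, 0, 0]], [[0, 0, 2.5], [0, 0, 0]], [[0, 0, 2.5], [0, 0, 0]], [[0, 0, 2.5], [0, 0, 0]], [[0, 0, 2.0], [0, 0, 0]], [[0, 0, 1.6], [0, 0, 0]], [[0, 0, 1.0], [0, 0, 0]], [[0, 0, 0], [0, 0, 0]], [[0, 0, 0], [0, 0, 0]]]'

```text
time: 3.45
tcp_pos: [0.5714, -0.0057, 0.0141]
tcp_rot: [0.982, 0.187, 0.0, 0.0]
wrist_force: [-0.0, 0.4, 1.2]
grip_width: 0.0852
```

Call:
carry_out --deltas '[[[0, 0, 0], [0, 0, 0]], [[0, 0, 0], [0, 0, 0]], [[0, 0, 0], [0, 0, 0]], [[0, 0, 0], [0, 0, 0]], [[0, 0, 0], [0, 0, 0]], [[0, 0, 0], [0, 0, 0]], [[0, 0, 0], [0, 0, 0]], [[0, 0, 0], [0, 0, 0]], [[0, 0, 0], [0, 0, 0]], [[0, 0, 0], [0, 0, 0]]]' --jaw 4 --force 60

```text
time: 4.28
tcp_pos: [0.5713, -0.005, 0.0134]
tcp_rot: [0.982, 0.188, -0.0, 0.0]
wrist_force: [0.7, 0.1, 0.7]
grip_width: 0.0398
```

Width 39.8 mm is less than the 48 mm hub, so something is off. I'll look.

```bash
python3 - <<'E'
from h import *
c=wrist();cv2.imwrite('pics/w2.png',c['img'][:,:,::-1])
c=camera('scene');cv2.imwrite('pics/s2.png',cv2.resize(c['img'][120:270,160:360,::-1],None,fx=4,fy=4))
E
```

```text
(no output)
```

View pics/w2.png

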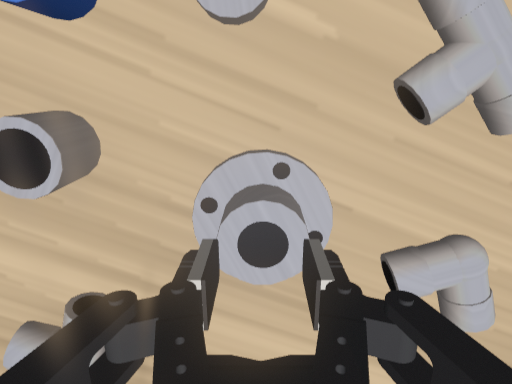

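View pics/s2.png

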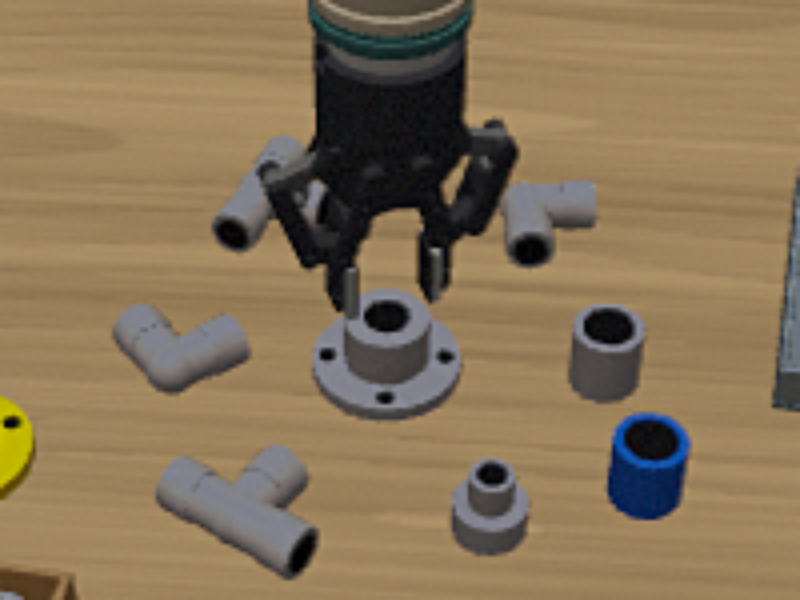

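```bash
python3 - <<'E'
from h import *
c=wrist();print(np.round(c['T_tool_cam'],4))
o=c['img'].copy();print(observe()['q'],observe()['tcp_pos'])
s=observe();T=np.eye(4);T[:3,:3]=Rn.from_quat(s['tcp_rot']).as_matrix();T[:3,3]=s['tcp_pos']
for k,a in(('flange',(.571,-.005,0)),('elbow',(.595,-.123,2.25)),('socket',(.570,.117,0))):
    for b,col in((0,(255,0,0)),):
        r=(render(c,k,*a)>.5).astype(np.uint8);cn,_=cv2.findContours(r,0,1);cv2.drawContours(o,cn,-1,col,1)
def tp(p):return (T@np.r_[p,1])[:3]
for y in(-.02,.02):
  for z,col in((0,(0,255,0)),(-.019,(0,0,255))):
    for x in(-.011,.011):
      u=proj(c,tp([x,y,z]))[0];print(x,y,z,u);cv2.circle(o,(int(u[0]),int(u[1])),3,col,-1)
cv2.imwrite('pics/w3.png',o[:,:,::-1])
c=camera('scene');o=c['img'].copy()
r=(render(c,'flange',.571,-.0055,0)>.5).astype(np.uint8);cn,_=cv2.findContours(r,0,1);cv2.drawContours(o,cn,-1,(255,0,0),1)
for y in(-.02,.02):
  for z,col in((0,(0,255,0)),(-.019,(0,0,255))):
    u=proj(c,tp([0,y,z]))[0];cv2.circle(o,(int(u[0]),int(u[1])),1,col,-1)
cv2.imwrite('pics/s3.png',cv2.resize(o[120:270,160:360,::-1],None,fx=4,fy=4))
E
```

```text
[[-0.000e+00 -9.534e-01 -3.017e-01  7.710e-02]
 [ 1.000e+00  0.000e+00 -2.000e-04  8.000e-04]
 [ 2.000e-04 -3.017e-01  9.534e-01 -1.793e-01]
 [ 0.000e+00  0.000e+00  0.000e+00  1.000e+00]]
[-7.33959577e-02  3.15061898e-01  1.47649603e+00 -4.97681447e-05
  1.35003665e+00  1.11963131e+00] [ 0.57136113 -0.00502684  0.01345962]
-0.011 -0.02 0 [225.68271812 241.03404636]
0.011 -0.02 0 [224.47335762 206.4327683 ]
-0.011 -0.02 -0.019 [222.16850743 256.65382055]
0.011 -0.02 -0.019 [220.69747255 219.026307  ]
-0.011 0.02 0 [292.66056008 241.03703649]
0.011 0.02 0 [293.77913207 206.4348322 ]
-0.011 0.02 -0.019 [295.90578979 256.65760722]
0.011 0.02 -0.019 [297.26620152 219.02900142]
```

View pics/w3.png

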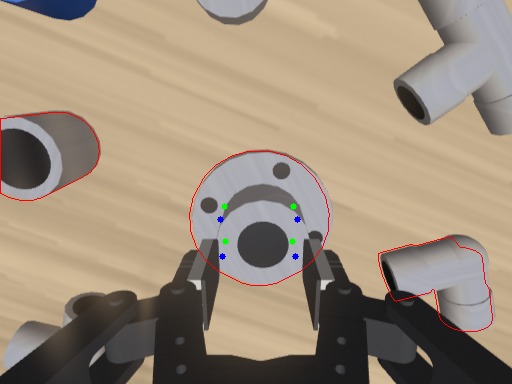

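View pics/s3.png

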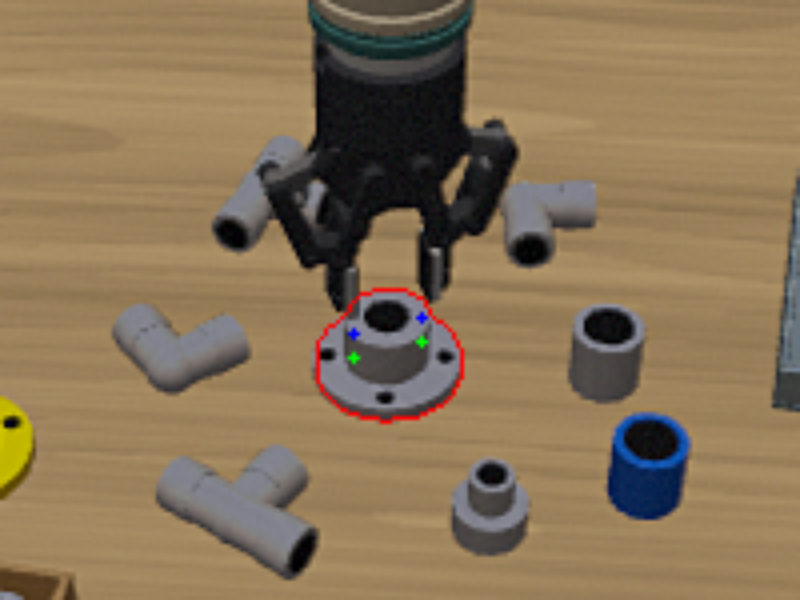

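The kinematics agree with the images, but the fingertips look about 30 mm higher than the TCP I drew: they closed just above the hub. I'll raise, shut the gripper and measure where the tips really are.

Call:
carry_out --deltas '[[[0, 0, -2.0], [0, 0, 0]], [[0, 0, -2.0], [0, 0, 0]], [[0, 0, -2.0], [0, 0, 0]], [[0, 0, 0], [0, 0, 0]], [[0, 0, 0], [0, 0, 0]], [[0, 0, 0], [0, 0, 0]], [[0, 0, 0], [0, 0, 0]], [[0, 0, 0], [0, 0, 0]]]' --jaw 0

```text
time: 5.15
tcp_pos: [0.5706, -0.005, 0.0721]
tcp_rot: [0.982, 0.188, -0.001, -0.0]
wrist_force: [-0.0, -0.8, -0.1]
grip_width: 0.0
```

```bash
python3 - <<'E'
from h import *
s=observe();T=np.eye(4);T[:3,:3]=Rn.from_quat(s['tcp_rot']).as_matrix();T[:3,3]=s['tcp_pos'];print(s['tcp_pos'],s['grip_width'])
def tp(p):return (T@np.r_[p,1])[:3]
for n,c in(('w',wrist()),('s',camera('scene'))):
  o=cv2.resize(c['img'],None,fx=4,fy=4,interpolation=cv2.INTER_CUBIC)
  for z in(0,-.01,-.02,-.03,-.04):
    u=proj(c,tp([0,0,z]))[0]*4+1.5;cv2.circle(o,(int(u[0]),int(u[1])),3,(255,0,0) if z else (0,255,0),-1);print(n,z,u/4)
  o=o[4*150:4*350,4*160:4*360] if n=='w' else o[4*120:4*260,4*170:4*360]
  cv2.imwrite(f'pics/{n}4.png',o[:600,:,::-1])
E
```

```text
[ 0.5706402  -0.00497397  0.07211861] 1.3958905973328534e-05
w 0 [259.53666775 224.43711429]
w -0.01 [259.46693118 231.54934304]
w -0.02 [259.38960443 239.43567193]
w -0.03 [259.303377   248.22975489]
w -0.04 [259.20661828 258.09789316]
s 0 [257.53742033 188.06475842]
s -0.01 [257.56653715 184.5729072 ]
s -0.02 [257.59605329 181.03316724]
s -0.03 [257.62597702 177.44454659]
s -0.04 [257.65631684 173.80602573]
```

View pics/w4.png

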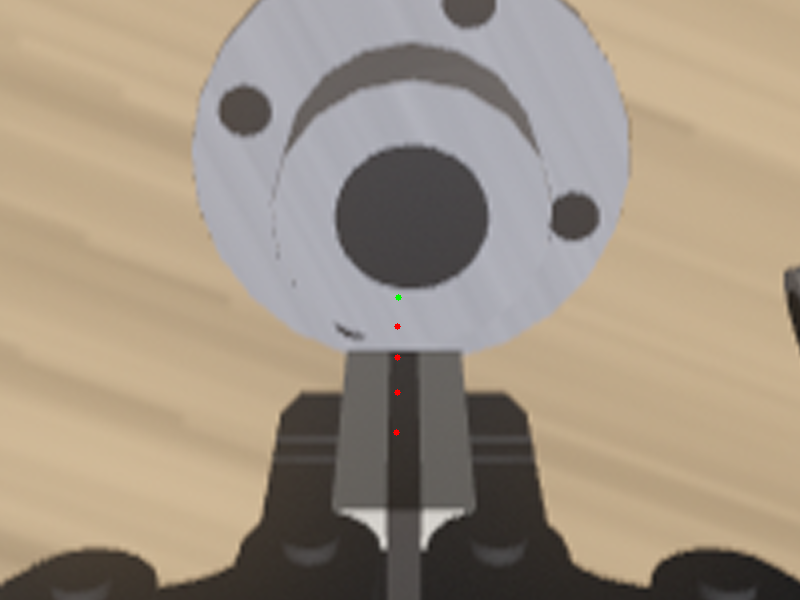

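View pics/s4.png

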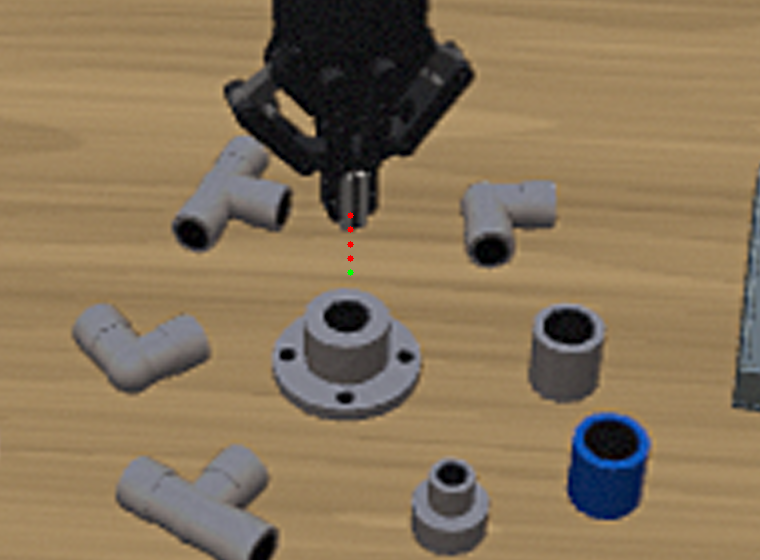

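Both views put the shut fingertips about 38 mm behind the reported TCP, with lateral offset near zero. So I'll trust the images and command the TCP about 38 mm lower than nominal. Opening first, then descending in stages while watching force.

Call:
carry_out --deltas '[[[0, 0, 0], [0, 0, 0]], [[0, 0, 0], [0, 0, 0]], [[0, 0, 0], [0, 0, 0]], [[0, 0, 0], [0, 0, 0]], [[0, 0, 0], [0, 0, 0]], [[0, 0, 2], [0, 0, 0]], [[0, 0, 2], [0, 0, 0]], [[0, 0, 2], [0, 0, 0]], [[0, 0, 0], [0, 0, 0]], [[0, 0, 0], [0, 0, 0]]]' --jaw 8.5

```text
time: 6.08
tcp_pos: [0.5706, -0.005, 0.0128]
tcp_rot: [0.982, 0.188, -0.001, -0.0]
wrist_force: [-0.3, 0.2, 0.7]
grip_width: 0.085
```

Call:
carry_out --deltas '[[[0, 0, 0.8], [0, 0, 0]], [[0, 0, 0.8], [0, 0, 0]], [[0, 0, 0.8], [0, 0, 0]], [[0, 0, 0.8], [0, 0, 0]], [[0, 0, 0.4], [0, 0, 0]], [[0, 0, 0], [0, 0, 0]], [[0, 0, 0], [0, 0, 0]]]'

```text
time: 6.67
tcp_pos: [0.5712, -0.005, -0.0228]
tcp_rot: [0.982, 0.188, -0.0, -0.0]
wrist_force: [0.5, 0.3, -0.5]
grip_width: 0.0856
```

```bash
python3 plan.py; python3 - <<'E'
from h import *
c=wrist();cv2.imwrite('pics/w5.png',c['img'][:,:,::-1])
c=camera('scene');cv2.imwrite('pics/s5.png',cv2.resize(c['img'][120:270,160:360,::-1],None,fx=4,fy=4))
E
```

```text
t 6.67 pos [ 0.5712 -0.005  -0.0228] psi 0.3778 tilt [-0.0005 -0.    ] w 0.0856 F [ 0.5  0.3 -0.5] q16 [-0.07  1.12]
```

View pics/s5.png

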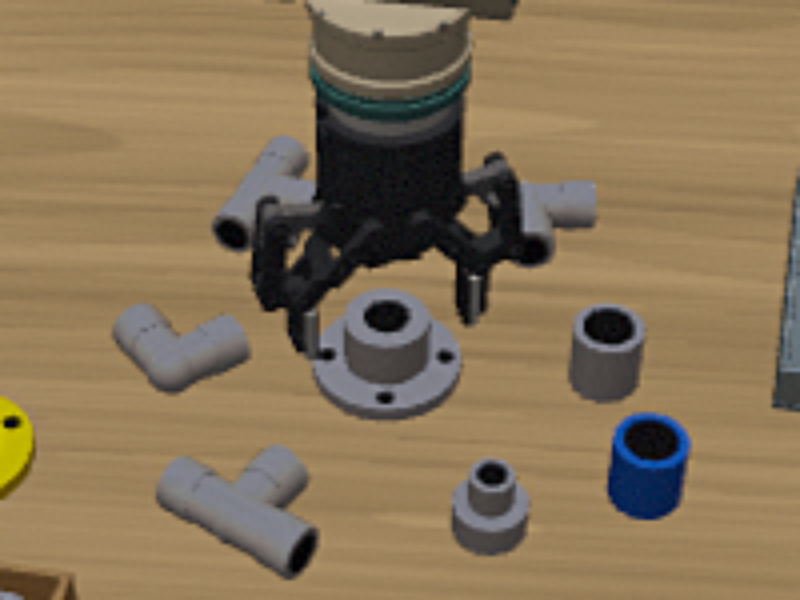

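View pics/w5.png

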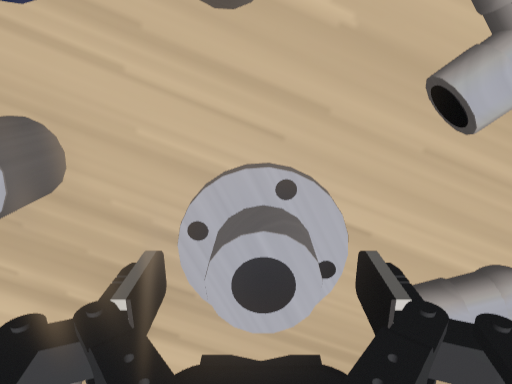

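The fingertips, at about (160,255) and (360,255) in the wrist view, now straddle the hub, whose bore is at (263,285). Closing.

Call:
carry_out --deltas '[[[0, 0, 0], [0, 0, 0]], [[0, 0, 0], [0, 0, 0]], [[0, 0, 0], [0, 0, 0]], [[0, 0, 0], [0, 0, 0]], [[0, 0, 0], [0, 0, 0]], [[0, 0, 0], [0, 0, 0]], [[0, 0, 0], [0, 0, 0]], [[0, 0, 0], [0, 0, 0]]]' --jaw 4 --force 70

```text
time: 7.43
tcp_pos: [0.572, -0.0051, -0.0217]
tcp_rot: [0.982, 0.188, 0.001, 0.0]
wrist_force: [-0.3, 0.3, 5.0]
grip_width: 0.0463
```

```bash
python3 plan.py; python3 - <<'E'
from h import *
c=wrist();cv2.imwrite('pics/w6.png',c['img'][:,:,::-1])
E
```

```text
t 7.43 pos [ 0.572  -0.0051 -0.0217] psi 0.3778 tilt [ 0.0015 -0.0003] w 0.0463 F [-0.3  0.3  5. ] q16 [-0.07  1.12]
```

View pics/w6.png

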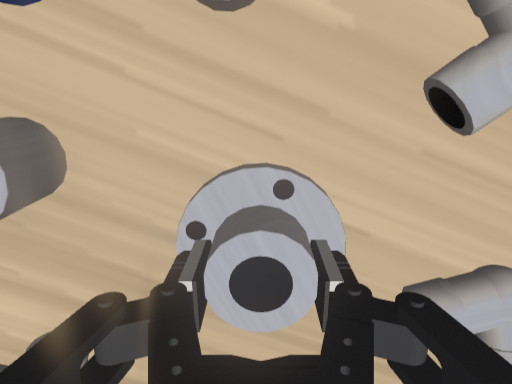

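The grip holds at 46 mm, close to the 48 mm hub, and looks centred. Lifting.

Call:
carry_out --deltas '[[[0, 0, -1], [0, 0, 0]], [[0, 0, -2], [0, 0, 0]], [[0, 0, -2.5], [0, 0, 0]], [[0, 0, -2.5], [0, 0, 0]], [[0, 0, -2], [0, 0, 0]], [[0, 0, 0], [0, 0, 0]], [[0, 0, 0], [0, 0, 0]]]'

```text
time: 8.07
tcp_pos: [0.5714, -0.005, 0.0776]
tcp_rot: [0.982, 0.188, 0.0, 0.0]
wrist_force: [-1.0, -0.4, -5.2]
grip_width: 0.0462
```

```bash
python3 plan.py 0.4978 -0.3265 0.08 -; python3 - <<'E'
from h import *
c=camera('scene');cv2.imwrite('pics/s7.png',cv2.resize(c['img'][100:270,80:360,::-1],None,fx=2.8,fy=2.8))
c=wrist();cv2.imwrite('pics/w7.png',c['img'][:,:,::-1])
E
```

```text
t 8.07 pos [ 0.5714 -0.005   0.0776] psi 0.3778 tilt [ 0.0008 -0.0001] w 0.0462 F [-1.  -0.4 -5.2] q16 [-0.07  1.12]
turn z 0.0 rows>= 0
then shift cm [-18.7   27.17  -0.25] rows 10 each [-1.87  2.72 -0.02]
```

View pics/s7.png

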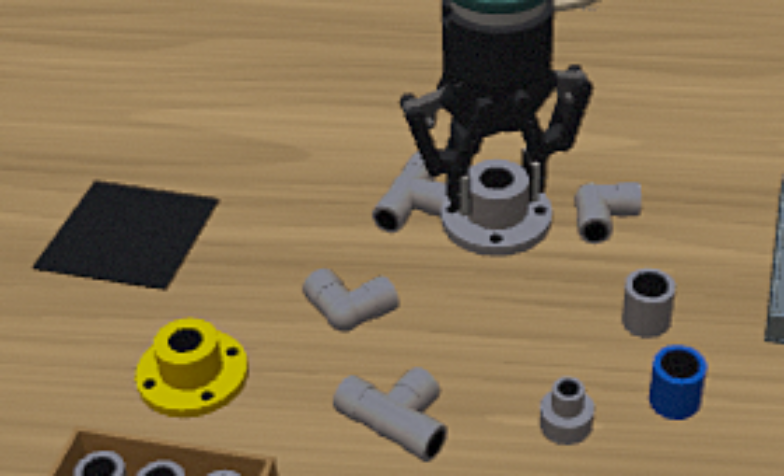

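View pics/w7.png

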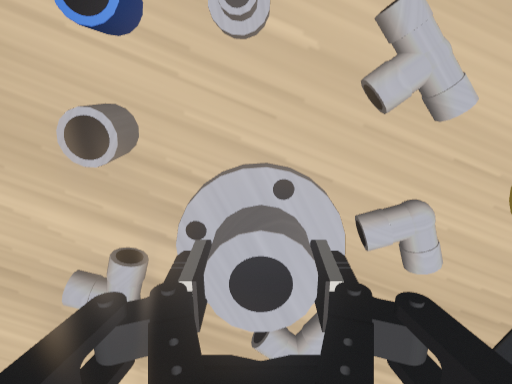

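The flange is held upright about 10 cm up (5 N, matching 0.5 kg). Moving to the mat.

Call:
carry_out --deltas '[[[-1.0, 1.5, 0], [0, 0, 0]], [[-2.0, 2.9, 0], [0, 0, 0]], [[-2.0, 2.9, 0], [0, 0, 0]], [[-2.0, 2.9, 0], [0, 0, 0]], [[-2.0, 2.9, 0], [0, 0, 0]], [[-2.0, 2.9, 0], [0, 0, 0]], [[-2.0, 2.9, 0], [0, 0, 0]], [[-2.0, 2.9, 0], [0, 0, 0]], [[-2.0, 2.9, 0], [0, 0, 0]], [[-1.7, 2.47, 0], [0, 0, 0]]]'

```text
time: 9.0
tcp_pos: [0.4958, -0.328, 0.0748]
tcp_rot: [0.982, 0.187, -0.002, -0.001]
wrist_force: [0.9, -0.4, -4.9]
grip_width: 0.046
```

Call:
carry_out --deltas '[[[0, 0, 0], [0, 0, 0]], [[0, 0, 0], [0, 0, 0]], [[0, 0, 2], [0, 0, 0]], [[0, 0, 2], [0, 0, 0]], [[0, 0, 2], [0, 0, 0]], [[0, 0, 0], [0, 0, 0]], [[0, 0, 0], [0, 0, 0]], [[0, 0, 0], [0, 0, 0]]]'

```text
time: 9.67
tcp_pos: [0.4984, -0.3261, 0.0183]
tcp_rot: [0.982, 0.188, 0.0, 0.0]
wrist_force: [0.4, 0.3, -3.8]
grip_width: 0.0462
```

```bash
python3 plan.py 0.4978 -0.3265 -0.018 -; python3 - <<'E'
from h import *
for n in('top','scene'):
    c=camera(n);o=cv2.resize(c['img'],None,fx=4,fy=4,interpolation=cv2.INTER_CUBIC)
    for z,k in((0,'mat'),):
        r=(render(c,'mat',.4978,-.3265,-.15)>.5).astype(np.uint8);r=cv2.resize(r,None,fx=4,fy=4);cn,_=cv2.findContours(r,0,1);cv2.drawContours(o,cn,-1,(255,0,0),1)
    s=observe();z=s['tcp_pos'][2]+.0417
    r=(render(c,'flange',s['tcp_pos'][0],s['tcp_pos'][1],0,z)>.5).astype(np.uint8);r=cv2.resize(r,None,fx=4,fy=4);cn,_=cv2.findContours(r,0,1);cv2.drawContours(o,cn,-1,(0,255,0),1)
    a,b=((300,170) if n=='top' else(50,90));cv2.imwrite(f'pics/{n}8.png',o[b*4:b*4+480,a*4:a*4+600,::-1])
E
```

```text
t 9.67 pos [ 0.4984 -0.3261  0.0183] psi 0.3788 tilt [ 0.0006 -0.0003] w 0.0462 F [ 0.4  0.3 -3.8] q16 [-0.64  0.55]
turn z 0.0 rows>= 0
then shift cm [-0.07  0.02  3.63] rows 2 each [-0.04  0.01  1.81]
```

View pics/scene8.png

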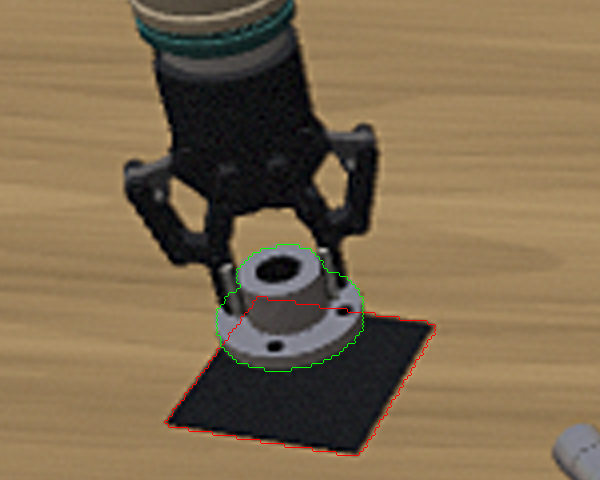

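View pics/top8.png

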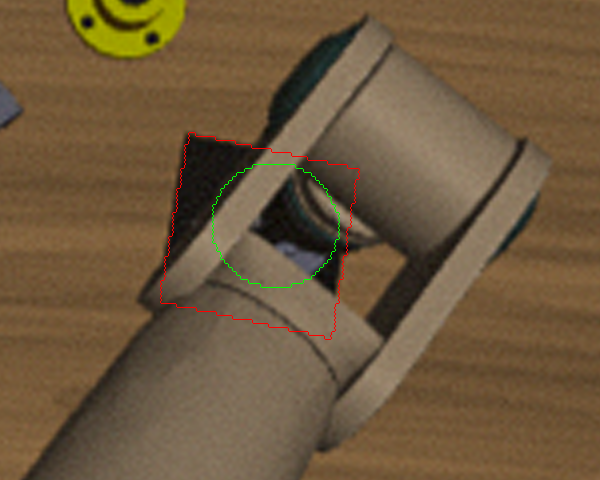

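The predicted flange outline matches the image and is centred over the mat. Lowering to contact.

Call:
carry_out --deltas '[[[-0.05, 0, 1.5], [0, 0, 0]], [[0, 0, 1.2], [0, 0, 0]], [[0, 0, 0.4], [0, 0, 0]], [[0, 0, 0.2], [0, 0, 0]], [[0, 0, 0.1], [0, 0, 0]], [[0, 0, 0.1], [0, 0, 0]], [[0, 0, 0.1], [0, 0, 0]], [[0, 0, 0], [0, 0, 0]], [[0, 0, 0], [0, 0, 0]]]'

```text
time: 10.52
tcp_pos: [0.4978, -0.3271, -0.0176]
tcp_rot: [0.982, 0.188, 0.001, 0.001]
wrist_force: [-0.2, -0.4, 0.1]
grip_width: 0.0459
```

Call:
carry_out --deltas '[[[0, 0, 0], [0, 0, 0]], [[0, 0, 0], [0, 0, 0]], [[0, 0, 0], [0, 0, 0]], [[0, 0, 0], [0, 0, 0]], [[0, 0, -1], [0, 0, 0]], [[0, 0, -2.5], [0, 0, 0]], [[0, 0, -3], [0, 0, 0]], [[0, 0, -3], [0, 0, 0]], [[0, 0, -1], [0, 0, 0]], [[0, 0, 0], [0, 0, 0]]]' --jaw 7.5

```text
time: 11.35
tcp_pos: [0.4991, -0.3281, 0.0912]
tcp_rot: [0.982, 0.188, 0.003, 0.003]
wrist_force: [0.3, -0.8, -0.1]
grip_width: 0.0752
```

```bash
python3 plan.py 0.5703 0.1165 0.08 -; cat >> h.py <<'E'
def seg(c):
    rgb=c['img'].astype(int);return ((rgb[...,0]-rgb[...,2])<22)
def ov(c,items,crop,f,fn):
    o=cv2.resize(c['img'],None,fx=f,fy=f,interpolation=cv2.INTER_CUBIC)
    for k,a,col in items:
        r=cv2.resize((render(c,k,*a)>.5).astype(np.uint8),None,fx=f,fy=f);cn,_=cv2.findContours(r,0,1);cv2.drawContours(o,cn,-1,col,1)
    x,y,w,h=[v*f for v in crop];cv2.imwrite(fn,o[y:y+h,x:x+w,::-1])
E
python3 - <<'E'
from h import *
c=camera('scene');ov(c,[('mat',(.4978,-.3265,-.15),(255,0,0)),('flange',(.4978,-.3265,0,.024),(0,255,0))],(60,90,150,130),4,'pics/s9.png')
c=wrist();ov(c,[('mat',(.4978,-.3265,-.15),(255,0,0)),('flange',(.4978,-.3265,0,.024),(0,255,0))],(0,0,512,384),1,'pics/w9.png')
E
```

```text
t 11.35 pos [ 0.4991 -0.3281  0.0912] psi 0.3778 tilt [ 0.0062 -0.0047] w 0.0752 F [ 0.3 -0.8 -0.1] q16 [-0.64  0.55]
turn z 0.0 rows>= 0
then shift cm [ 23.01 -38.7    0.95] rows 13 each [ 1.77 -2.98  0.07]
```

View pics/s9.png

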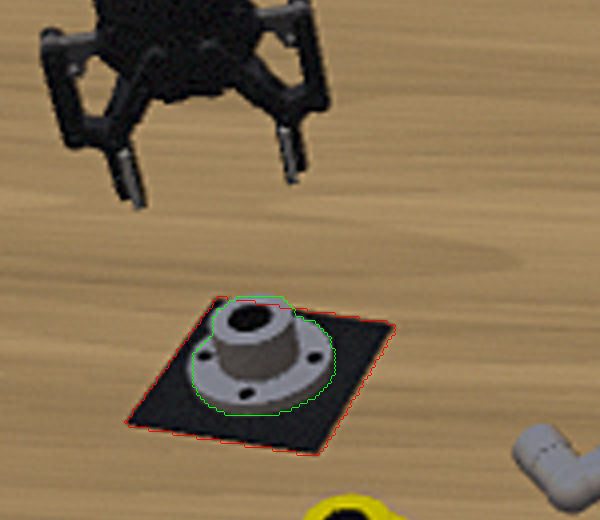

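View pics/w9.png

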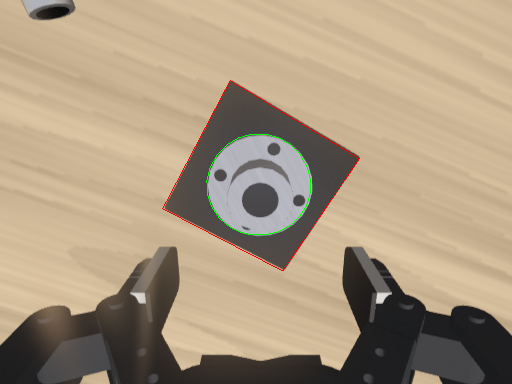

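The flange sits centred on the mat: in the wrist view both outlines coincide, with the bore at (260,200). Now the socket.

Call:
carry_out --deltas '[[[1.0, -1.7, 0], [0, 0, 0]], [[1.8, -3.0, 0], [0, 0, 0]], [[1.8, -3.0, 0], [0, 0, 0]], [[1.8, -3.0, 0], [0, 0, 0]], [[1.8, -3.0, 0], [0, 0, 0]], [[1.8, -3.0, 0], [0, 0, 0]], [[1.8, -3.0, 0], [0, 0, 0]], [[1.8, -3.0, 0], [0, 0, 0]], [[1.8, -3.0, 0], [0, 0, 0]], [[1.8, -3.0, 0], [0, 0, 0]]]' --jaw 6.5

```text
time: 12.28
tcp_pos: [0.55, 0.0053, 0.084]
tcp_rot: [0.982, 0.188, -0.002, -0.0]
wrist_force: [1.1, -0.4, -0.1]
grip_width: 0.0648
```

Call:
carry_out --deltas '[[[1.8, -3.0, 0], [0, 0, 0]], [[1.8, -3.0, 0], [0, 0, 0]], [[1.8, -3.0, 0], [0, 0, 0]], [[0.6, -1.0, 0], [0, 0, 0]], [[0, 0, 0], [0, 0, 0]], [[0, 0, 0], [0, 0, 0]], [[0, 0, 0], [0, 0, 0]]]'

```text
time: 12.87
tcp_pos: [0.5696, 0.1173, 0.0852]
tcp_rot: [0.982, 0.187, -0.001, 0.0]
wrist_force: [0.4, 0.2, -0.8]
grip_width: 0.0647
```

```bash
python3 plan.py 0.5703 0.1165 -0.025 -;python3 - <<'E'
from h import *
c=wrist();ov(c,[('socket',(.5703,.1165,0),(0,255,0))],(0,0,512,384),1,'pics/w10.png')
E
```

```text
t 12.87 pos [0.5696 0.1173 0.0852] psi 0.3769 tilt [-0.0021 -0.0008] w 0.0647 F [ 0.4  0.2 -0.8] q16 [0.14 1.33]
turn z 0.0 rows>= 0
then shift cm [ 0.06  0.1  11.02] rows 4 each [0.02 0.03 2.76]
```

View pics/w10.png

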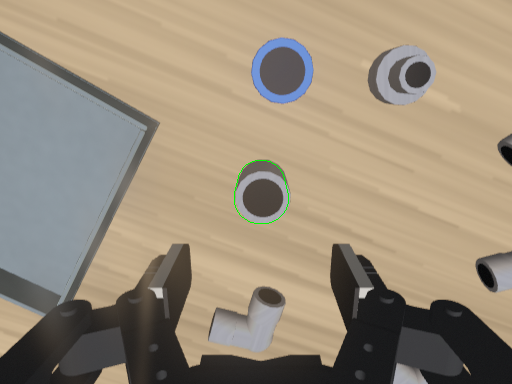

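Call:
carry_out --deltas '[[[0.05, 0.1, 2.5], [0, 0, 0]], [[0, 0, 2.5], [0, 0, 0]], [[0, 0, 2.5], [0, 0, 0]], [[0, 0, 2], [0, 0, 0]], [[0, 0, 1.0], [0, 0, 0]], [[0, 0, 0.6], [0, 0, 0]], [[0, 0, 0], [0, 0, 0]], [[0, 0, 0], [0, 0, 0]]]'

```text
time: 13.58
tcp_pos: [0.5717, 0.1175, -0.0235]
tcp_rot: [0.982, 0.187, 0.001, 0.0]
wrist_force: [-0.0, -0.3, -0.4]
grip_width: 0.0652
```

Call:
carry_out --deltas '[[[0, 0, 0], [0, 0, 0]], [[0, 0, 0], [0, 0, 0]], [[0, 0, 0], [0, 0, 0]], [[0, 0, 0], [0, 0, 0]], [[0, 0, 0], [0, 0, 0]], [[0, 0, 0], [0, 0, 0]], [[0, 0, 0], [0, 0, 0]]]' --jaw 3 --force 50

```text
time: 14.17
tcp_pos: [0.5723, 0.118, -0.0227]
tcp_rot: [0.982, 0.188, 0.002, 0.0]
wrist_force: [-0.4, -0.5, 6.2]
grip_width: 0.0384
```

```bash
python3 plan.py;python3 - <<'E'
from h import *
c=wrist();ov(c,[('socket',(.5703,.1165,0),(0,255,0))],(0,0,512,384),1,'pics/w11.png')
E
```

```text
t 14.17 pos [ 0.5723  0.118  -0.0227] psi 0.3779 tilt [0.0031 0.0003] w 0.0384 F [-0.4 -0.5  6.2] q16 [0.14 1.33]
```

View pics/w11.png

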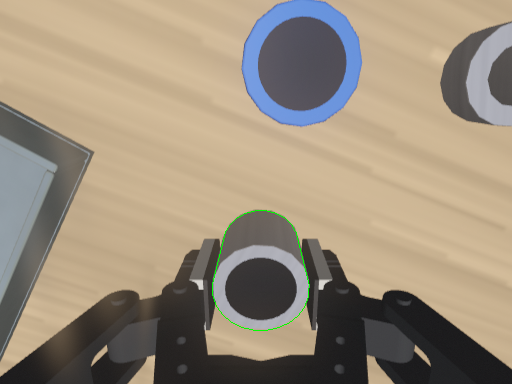

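The socket is gripped (38.4 mm) and the fit still matches at (0.5703, 0.1165). Lifting and going to the mat.

Call:
carry_out --deltas '[[[0, 0, -1.5], [0, 0, 0]], [[0, 0, -3], [0, 0, 0]], [[0, 0, -3], [0, 0, 0]], [[0, 0, -3], [0, 0, 0]], [[0, 0, -2], [0, 0, 0]], [[0, 0, 0], [0, 0, 0]], [[0, 0, 0], [0, 0, 0]]]'

```text
time: 14.8
tcp_pos: [0.5715, 0.1179, 0.1012]
tcp_rot: [0.982, 0.188, 0.001, 0.0]
wrist_force: [0.5, 0.3, -1.8]
grip_width: 0.0386
```

```bash
python3 plan.py 0.4998 -0.325 0.10 -
```

```text
t 14.8 pos [0.5715 0.1179 0.1012] psi 0.3779 tilt [0.0021 0.0002] w 0.0386 F [ 0.5  0.3 -1.8] q16 [0.14 1.33]
turn z 0.0 rows>= 0
then shift cm [-23.01  38.52   0.1 ] rows 13 each [-1.77  2.96  0.01]
```

Call:
carry_out --deltas '[[[-0.97, 1.6, 0], [0, 0, 0]], [[-1.8, 3.0, 0], [0, 0, 0]], [[-1.8, 3.0, 0], [0, 0, 0]], [[-1.8, 3.0, 0], [0, 0, 0]], [[-1.8, 3.0, 0], [0, 0, 0]], [[-1.8, 3.0, 0], [0, 0, 0]], [[-1.8, 3.0, 0], [0, 0, 0]], [[-1.8, 3.0, 0], [0, 0, 0]], [[-1.8, 3.0, 0], [0, 0, 0]], [[-1.8, 3.0, 0], [0, 0, 0]]]'

```text
time: 15.63
tcp_pos: [0.5152, -0.2124, 0.0978]
tcp_rot: [0.982, 0.188, -0.002, -0.001]
wrist_force: [0.6, -0.3, -2.1]
grip_width: 0.0384
```

Call:
carry_out --deltas '[[[-1.8, 3.0, 0], [0, 0, 0]], [[-1.8, 3.0, 0], [0, 0, 0]], [[-1.8, 3.0, 0], [0, 0, 0]], [[-0.5, 0.95, 0], [0, 0, 0]], [[0, 0, 0], [0, 0, 0]], [[0, 0, 2], [0, 0, 0]], [[0, 0, 2], [0, 0, 0]], [[0, 0, 1], [0, 0, 0]], [[0, 0, 0], [0, 0, 0]], [[0, 0, 0], [0, 0, 0]]]'

```text
time: 16.47
tcp_pos: [0.4986, -0.3244, 0.0497]
tcp_rot: [0.982, 0.188, -0.001, -0.001]
wrist_force: [-0.3, 0.4, -1.1]
grip_width: 0.0385
```

```bash
python3 plan.py 0.4998 -0.325 0.021 -; python3 - <<'E'
from h import *
p=observe()['tcp_pos'];S=('socket',(p[0]-.002,p[1]-.0015,0,p[2]+.0435),(0,255,0));Fl=('flange',(.4978,-.3265,0,.024),(255,0,0))
c=wrist();ov(c,[S,Fl],(0,0,512,384),1,'pics/w12.png')
c=camera('scene');ov(c,[S,Fl],(60,90,150,130),4,'pics/s12.png')
E
```

```text
t 16.47 pos [ 0.4986 -0.3244  0.0497] psi 0.3787 tilt [-0.0017  0.0014] w 0.0385 F [-0.3  0.4 -1.1] q16 [-0.64  0.55]
turn z 0.0 rows>= 0
then shift cm [0.09 0.1  2.87] rows 1 each [0.09 0.1  2.87]
```

View pics/w12.png

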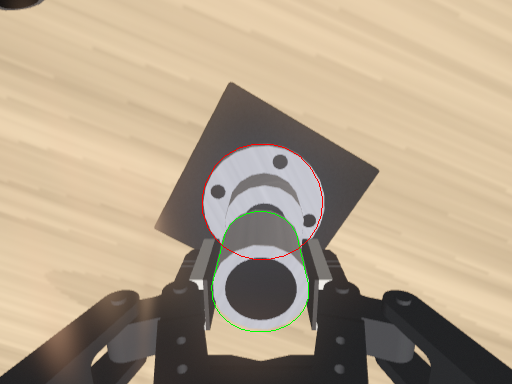

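View pics/s12.png

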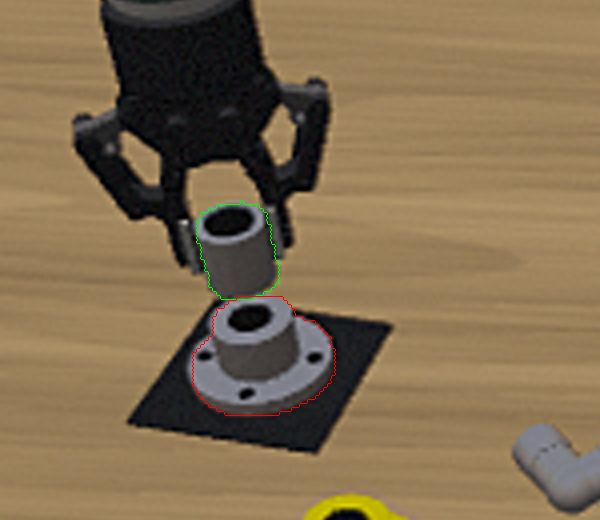

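Call:
carry_out --deltas '[[[0.1, 0.1, 1.2], [0, 0, 0]], [[0, 0, 0.8], [0, 0, 0]], [[0, 0, 0.3], [0, 0, 0]], [[0, 0, 0.2], [0, 0, 0]], [[0, 0, 0.1], [0, 0, 0]], [[0, 0, 0.1], [0, 0, 0]], [[0, 0, 0], [0, 0, 0]], [[0, 0, 0], [0, 0, 0]]]'

```text
time: 17.23
tcp_pos: [0.5002, -0.3263, 0.0238]
tcp_rot: [0.982, 0.188, 0.0, 0.0]
wrist_force: [0.2, 0.3, -1.1]
grip_width: 0.0386
```

```bash
python3 plan.py 0.4998 -0.325 0.021 -
```

```text
t 17.23 pos [ 0.5002 -0.3263  0.0238] psi 0.3777 tilt [ 0.0004 -0.0004] w 0.0386 F [ 0.2  0.3 -1.1] q16 [-0.64  0.55]
turn z 0.0 rows>= 0
then shift cm [ 0.01 -0.14  0.28] rows 1 each [ 0.01 -0.14  0.28]
```

Call:
carry_out --deltas '[[[0, -0.1, 0.1], [0, 0, 0]], [[0, 0, 0.1], [0, 0, 0]], [[0, 0, 0.05], [0, 0, 0]], [[0, 0, 0], [0, 0, 0]], [[0, 0, 0], [0, 0, 0]]]'

```text
time: 17.65
tcp_pos: [0.4998, -0.3252, 0.0213]
tcp_rot: [0.982, 0.188, 0.0, 0.0]
wrist_force: [-0.8, 0.7, 1.8]
grip_width: 0.0389
```

```bash
python3 plan.py 0.4998 -0.325 0.021 -
```

```text
t 17.65 pos [ 0.4998 -0.3252  0.0213] psi 0.3779 tilt [ 0.0002 -0.0001] w 0.0389 F [-0.8  0.7  1.8] q16 [-0.64  0.55]
turn z 0.0 rows>= 0
then shift cm [ 0.01 -0.02  0.03] rows 1 each [ 0.01 -0.02  0.03]
```

Contact: the weight is off the gripper and the lateral error is under 0.5 mm. Releasing and rising.

Call:
carry_out --deltas '[[[0, 0, 0], [0, 0, 0]], [[0, 0, 0], [0, 0, 0]], [[0, 0, 0], [0, 0, 0]], [[0, 0, 0], [0, 0, 0]], [[0, 0, -0.5], [0, 0, 0]], [[0, 0, -2], [0, 0, 0]], [[0, 0, -3], [0, 0, 0]], [[0, 0, -3], [0, 0, 0]], [[0, 0, 0], [0, 0, 0]], [[0, 0, 0], [0, 0, 0]]]' --jaw 6

```text
time: 18.48
tcp_pos: [0.5009, -0.3261, 0.1089]
tcp_rot: [0.982, 0.188, 0.002, 0.002]
wrist_force: [-0.4, 0.6, -1.3]
grip_width: 0.06
```

```bash
python3 - <<'E'
from h import *
S=('socket',(.4978,-.3265,0,.064),(0,255,0));Fl=('flange',(.4978,-.3265,0,.024),(255,0,0))
c=wrist();ov(c,[S,Fl],(0,0,512,384),1,'pics/w13.png')
c=camera('scene');ov(c,[S,Fl],(60,90,150,130),4,'pics/s13.png')
E
# elbow A leg2 grip
python3 - <<'E'
import numpy as np
for n,x,y,a in(('A',.595,-.123,2.25),('B',.438,.0695,.105)):
    for l in(a,a+np.pi/2):
        print(n,'leg dir',round(l,3),'collar',round(x+.032*np.cos(l),4),round(y+.032*np.sin(l),4))
E
python3 plan.py 0.570 -0.143 0.085 0.68
```

```text
A leg dir 2.25 collar 0.5749 -0.0981
A leg dir 3.821 collar 0.5701 -0.1431
B leg dir 0.105 collar 0.4698 0.0729
B leg dir 1.676 collar 0.4346 0.1013
t 18.58 pos [ 0.4994 -0.325   0.1053] psi 0.3778 tilt [-0.0008  0.0006] w 0.06 F [ 1.2  0.6 -0.3] q16 [-0.64  0.55]
turn z -0.302 rows>= 3
then shift cm [16.93 -9.71  2.04] rows 6 each [ 2.82 -1.62  0.34]
```

View pics/w13.png

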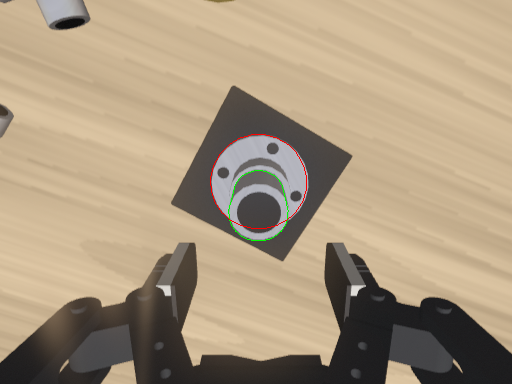

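View pics/s13.png

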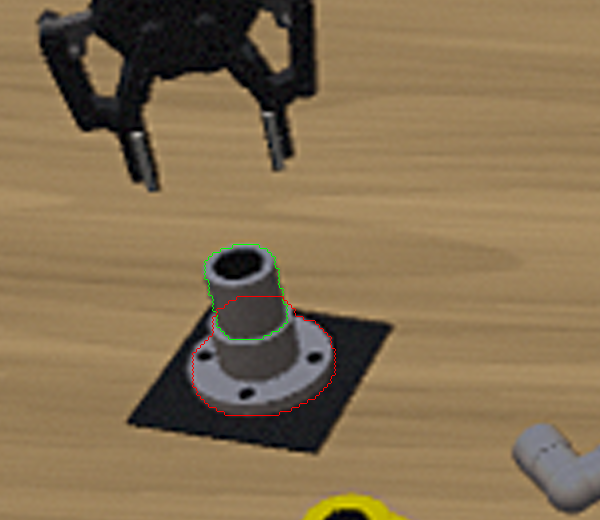

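The socket stands centred on the hub with an even rim all round. Next is elbow A, gripped across its leg 2 collar.

Call:
carry_out --deltas '[[[0, 0, 0], [0, 0, -0.1]], [[0, 0, 0], [0, 0, -0.1]], [[0, 0, 0], [0, 0, -0.1]], [[2.8, -1.6, 0.3], [0, 0, 0]], [[2.8, -1.6, 0.3], [0, 0, 0]], [[2.8, -1.6, 0.3], [0, 0, 0]], [[2.8, -1.6, 0.3], [0, 0, 0]], [[2.8, -1.6, 0.3], [0, 0, 0]], [[2.8, -1.6, 0.3], [0, 0, 0]], [[0, 0, 0], [0, 0, 0]]]' --jaw 5.5

```text
time: 19.42
tcp_pos: [0.5707, -0.1397, 0.0855]
tcp_rot: [0.942, 0.335, -0.001, -0.002]
wrist_force: [-1.2, 0.6, -0.7]
grip_width: 0.0552
```

Call:
carry_out --deltas '[[[0, 0, 0], [0, 0, 0]], [[0, 0, 0], [0, 0, 0]]]'

```text
time: 19.58
tcp_pos: [0.5697, -0.1452, 0.0868]
tcp_rot: [0.943, 0.333, -0.001, -0.0]
wrist_force: [0.7, -0.2, 0.0]
grip_width: 0.0547
```

```bash
python3 plan.py 0.570 -0.143 -0.033 0.68; python3 - <<'E'
from h import *
c=wrist();ov(c,[('elbow',(.595,-.123,2.25),(255,0,0))],(0,0,512,384),1,'pics/w14.png')
E
```

```text
t 19.58 pos [ 0.5697 -0.1452  0.0868] psi 0.678 tilt [-0.0021  0.0002] w 0.0547 F [ 0.7 -0.2  0. ] q16 [-0.31  0.58]
turn z -0.002 rows>= 1
then shift cm [ 0.18 -0.14 11.98] rows 4 each [ 0.05 -0.03  3.  ]
```

View pics/w14.png

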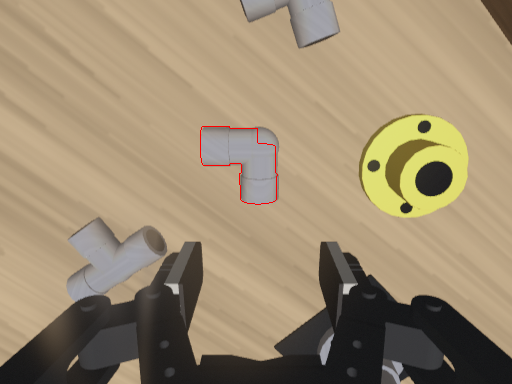

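Elbow A (two ends) is at (255,160), with its collar at (258,188), and it matches the fit. Descending.

Call:
carry_out --deltas '[[[0.1, -0.1, 2.5], [0, 0, 0]], [[0, 0, 2.5], [0, 0, 0]], [[0, 0, 2.5], [0, 0, 0]], [[0, 0, 2.0], [0, 0, 0]], [[0, 0, 1.4], [0, 0, 0]], [[0, 0, 0.7], [0, 0, 0]], [[0, 0, 0.3], [0, 0, 0]], [[0, 0, 0], [0, 0, 0]], [[0, 0, 0], [0, 0, 0]]]'

```text
time: 20.38
tcp_pos: [0.5711, -0.1444, -0.0299]
tcp_rot: [0.943, 0.332, 0.001, 0.001]
wrist_force: [0.3, 0.5, -0.2]
grip_width: 0.0546
```

Call:
carry_out --deltas '[[[0, 0, 0], [0, 0, 0]], [[0, 0, 0], [0, 0, 0]], [[0, 0, 0], [0, 0, 0]], [[0, 0, 0], [0, 0, 0]], [[0, 0, 0], [0, 0, 0]], [[0, 0, 0], [0, 0, 0]], [[0, 0, 0], [0, 0, 0]]]' --jaw 2 --force 60

```text
time: 20.97
tcp_pos: [0.5715, -0.1441, -0.0296]
tcp_rot: [0.943, 0.332, 0.001, 0.001]
wrist_force: [-1.1, -0.3, 6.5]
grip_width: 0.0281
```

```bash
python3 plan.py; python3 - <<'E'
from h import *
c=wrist();ov(c,[('elbow',(.595,-.123,2.25),(255,0,0))],(0,0,512,384),1,'pics/w15.png')
E
```

```text
t 20.97 pos [ 0.5715 -0.1441 -0.0296] psi 0.6779 tilt [ 0.0023 -0.001 ] w 0.0281 F [-1.1 -0.3  6.5] q16 [-0.31  0.58]
```

View pics/w15.png

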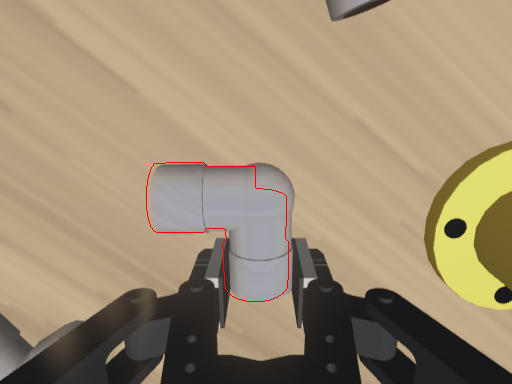

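Gripped on the collar. Lift, then turn to the tray's yaw.

Call:
carry_out --deltas '[[[0, 0, -1.5], [0, 0, 0]], [[0, 0, -3], [0, 0, 0]], [[0, 0, -3], [0, 0, 0]], [[0, 0, -3], [0, 0, 0]], [[0, 0, -1.5], [0, 0, 0]], [[0, 0, 0], [0, 0, 0]]]'

```text
time: 21.52
tcp_pos: [0.5727, -0.1443, 0.0937]
tcp_rot: [0.943, 0.333, 0.003, 0.002]
wrist_force: [-0.6, 0.7, -0.0]
grip_width: 0.0284
```

```bash
python3 plan.py 0.5018 0.2834 0.085 -0.158;python3 - <<'E'
from h import *
c=wrist();cv2.imwrite('pics/w16.png',c['img'][:,:,::-1])
E
```

```text
t 21.52 pos [ 0.5727 -0.1443  0.0937] psi 0.678 tilt [ 0.0074 -0.0024] w 0.0284 F [-0.6  0.7 -0. ] q16 [-0.31  0.58]
turn z 0.836 rows>= 8
then shift cm [-13.74 -41.12   0.71] rows 13 each [-1.06 -3.16  0.05]
```

View pics/w16.png

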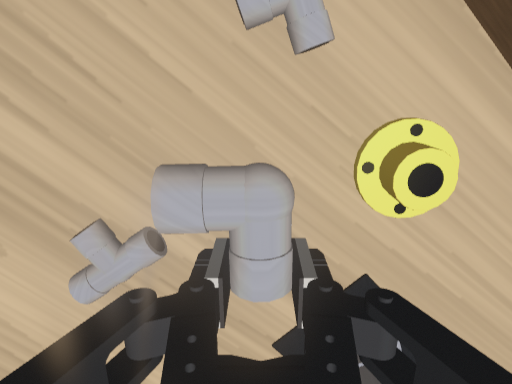

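Call:
carry_out --deltas '[[[0, 0, 0], [0, 0, 0.105]], [[0, 0, 0], [0, 0, 0.105]], [[0, 0, 0], [0, 0, 0.105]], [[0, 0, 0], [0, 0, 0.105]], [[0, 0, 0], [0, 0, 0.104]], [[0, 0, 0], [0, 0, 0.104]], [[0, 0, 0], [0, 0, 0.104]], [[0, 0, 0], [0, 0, 0.104]], [[-0.5, -1.5, 0], [0, 0, 0]], [[-1.0, -3.0, 0], [0, 0, 0]]]'

```text
time: 22.4
tcp_pos: [0.5616, -0.098, 0.0863]
tcp_rot: [0.997, -0.08, -0.002, 0.0]
wrist_force: [0.5, 0.5, -1.2]
grip_width: 0.0279
```

Call:
carry_out --deltas '[[[-1.0, -3.1, 0], [0, 0, 0]], [[-1.0, -3.1, 0], [0, 0, 0]], [[-1.0, -3.1, 0], [0, 0, 0]], [[-1.0, -3.1, 0], [0, 0, 0]], [[-1.0, -3.1, 0], [0, 0, 0]], [[-1.0, -3.1, 0], [0, 0, 0]], [[-1.0, -3.1, 0], [0, 0, 0]], [[-1.0, -3.1, 0], [0, 0, 0]], [[-1.0, -3.1, 0], [0, 0, 0]], [[-1.0, -3.1, 0], [0, 0, 0]]]'

```text
time: 23.23
tcp_pos: [0.5108, 0.2268, 0.0868]
tcp_rot: [0.997, -0.078, -0.002, 0.001]
wrist_force: [0.4, 0.1, -0.9]
grip_width: 0.028
```

Call:
carry_out --deltas '[[[-1.0, -3.1, 0], [0, 0, 0]], [[-1.0, -2.5, 0], [0, 0, 0]], [[0, 0, 0], [0, 0, 0]], [[0, 0, 0], [0, 0, 0]], [[0, 0, 0], [0, 0, 0]]]'

```text
time: 23.65
tcp_pos: [0.501, 0.283, 0.0874]
tcp_rot: [0.997, -0.078, -0.001, 0.001]
wrist_force: [0.5, -0.9, -0.1]
grip_width: 0.0278
```

```bash
python3 plan.py 0.5018 0.2834 -0.024 -0.158;python3 - <<'E'
from h import *
c=wrist();cv2.imwrite('pics/w17.png',c['img'][:,:,::-1])
E
```

```text
t 23.65 pos [0.501  0.283  0.0874] psi -0.1567 tilt [-0.0022 -0.0015] w 0.0278 F [ 0.5 -0.9 -0.1] q16 [0.45 2.18]
turn z 0.001 rows>= 1
then shift cm [ 0.09 -0.07 11.14] rows 4 each [ 0.02 -0.02  2.79]
```

View pics/w17.png

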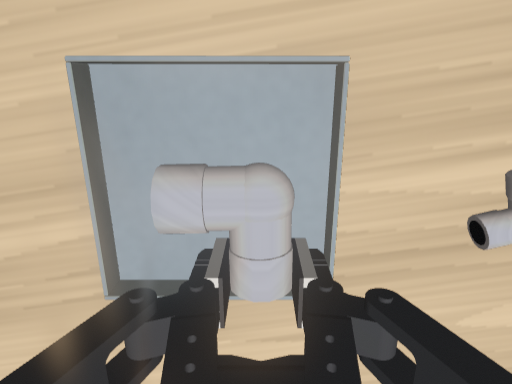

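Call:
carry_out --deltas '[[[0.1, -0.1, 2.5], [0, 0, 0]], [[0, 0, 2.5], [0, 0, 0]], [[0, 0, 2.5], [0, 0, 0]], [[0, 0, 2.0], [0, 0, 0]], [[0, 0, 1.0], [0, 0, 0]], [[0, 0, 0.5], [0, 0, 0]], [[0, 0, 0.2], [0, 0, 0]], [[0, 0, 0], [0, 0, 0]], [[0, 0, 0], [0, 0, 0]]]'

```text
time: 24.45
tcp_pos: [0.5041, 0.2845, -0.0216]
tcp_rot: [0.997, -0.079, 0.001, -0.001]
wrist_force: [-0.3, -0.5, -0.7]
grip_width: 0.0282
```

Call:
carry_out --deltas '[[[0, 0, 0.1], [0, 0, 0]], [[0, 0, 0.1], [0, 0, 0]], [[0, 0, 0], [0, 0, 0]], [[0, 0, 0], [0, 0, 0]]]'

```text
time: 24.78
tcp_pos: [0.5032, 0.2843, -0.0248]
tcp_rot: [0.997, -0.079, 0.0, -0.0]
wrist_force: [-0.5, -0.7, -0.9]
grip_width: 0.0278
```

Call:
carry_out --deltas '[[[0, 0, 0.1], [0, 0, 0]], [[0, 0, 0.1], [0, 0, 0]], [[0, 0, 0.05], [0, 0, 0]], [[0, 0, 0], [0, 0, 0]], [[0, 0, 0], [0, 0, 0]]]'

```text
time: 25.2
tcp_pos: [0.5034, 0.2845, -0.0256]
tcp_rot: [0.997, -0.079, 0.0, -0.0]
wrist_force: [-5.5, -3.0, 12.1]
grip_width: 0.0279
```

Contact. Releasing with a modest opening and rising.

Call:
carry_out --deltas '[[[0, 0, 0], [0, 0, 0]], [[0, 0, 0], [0, 0, 0]], [[0, 0, 0], [0, 0, 0]], [[0, 0, 0], [0, 0, 0]], [[0, 0, -1], [0, 0, 0]], [[0, 0, -2.5], [0, 0, 0]], [[0, 0, -3], [0, 0, 0]], [[0, 0, -3], [0, 0, 0]], [[0, 0, -1.5], [0, 0, 0]], [[0, 0, 0], [0, 0, 0]]]' --jaw 5

```text
time: 26.03
tcp_pos: [0.5055, 0.2854, 0.0882]
tcp_rot: [0.997, -0.079, 0.004, -0.002]
wrist_force: [0.0, 0.5, 0.3]
grip_width: 0.0498
```

```bash
python3 plan.py 0.4698 0.0729 0.085 0.105;python3 - <<'E'
from h import *
c=wrist();cv2.imwrite('pics/w18.png',c['img'][:,:,::-1])
E
```

```text
t 26.03 pos [0.5055 0.2854 0.0882] psi -0.1582 tilt [0.0081 0.0038] w 0.0498 F [0.  0.5 0.3] q16 [0.45 2.18]
turn z -0.263 rows>= 3
then shift cm [-5.78 20.76  0.21] rows 7 each [-0.83  2.97  0.03]
```

View pics/w18.png

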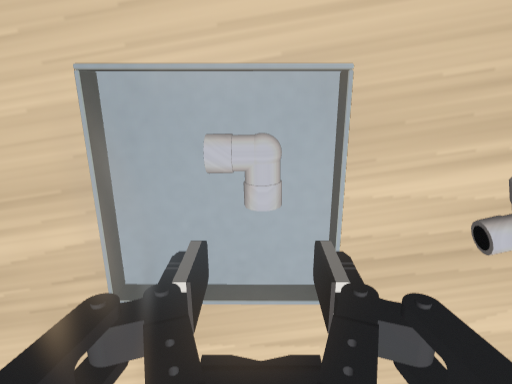

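Elbow A lies flat in the tray at (263,150). The left half is free. Now elbow B.

Call:
carry_out --deltas '[[[0, 0, 0], [0, 0, -0.088]], [[0, 0, 0], [0, 0, -0.088]], [[0, 0, 0], [0, 0, -0.087]], [[-0.8, 2.9, 0], [0, 0, 0]], [[-0.8, 3.0, 0], [0, 0, 0]], [[-0.8, 3.0, 0], [0, 0, 0]], [[-0.8, 3.0, 0], [0, 0, 0]], [[-0.8, 3.0, 0], [0, 0, 0]], [[-0.8, 3.0, 0], [0, 0, 0]], [[-0.8, 2.8, 0], [0, 0, 0]]]'

```text
time: 26.92
tcp_pos: [0.4676, 0.071, 0.0809]
tcp_rot: [0.999, 0.052, -0.001, 0.0]
wrist_force: [0.4, -0.5, 1.0]
grip_width: 0.05
```

Call:
carry_out --deltas '[[[0, 0, 0], [0, 0, 0]], [[0, 0, 0], [0, 0, 0]], [[0, 0, 0], [0, 0, 0]]]' --jaw 5.5

```text
time: 27.17
tcp_pos: [0.4686, 0.0728, 0.0816]
tcp_rot: [0.999, 0.052, -0.001, -0.0]
wrist_force: [-1.4, -0.6, -0.4]
grip_width: 0.0554
```

```bash
python3 plan.py 0.4698 0.0729 -0.031 0.105; python3 - <<'E'
from h import *
c=wrist();ov(c,[('elbow',(.438,.0695,.105),(255,0,0))],(0,0,512,384),1,'pics/w19.png')
E
```

```text
t 27.17 pos [0.4686 0.0728 0.0816] psi 0.1045 tilt [-0.0016  0.0001] w 0.0554 F [-1.4 -0.6 -0.4] q16 [0.08 1.54]
turn z -0.001 rows>= 1
then shift cm [ 0.14  0.   11.26] rows 4 each [0.03 0.   2.81]
```

View pics/w19.png

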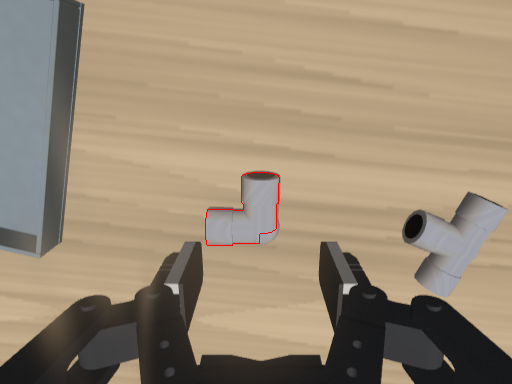

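Elbow B (collar at (260,190)) matches, and tee B at (450,240) is clear of the fingers. Descending.

Call:
carry_out --deltas '[[[0.1, 0, 2.5], [0, 0, 0]], [[0, 0, 2.5], [0, 0, 0]], [[0, 0, 2.5], [0, 0, 0]], [[0, 0, 2.0], [0, 0, 0]], [[0, 0, 1.0], [0, 0, 0]], [[0, 0, 0.6], [0, 0, 0]], [[0, 0, 0.2], [0, 0, 0]], [[0, 0, 0], [0, 0, 0]], [[0, 0, 0], [0, 0, 0]]]'

```text
time: 27.97
tcp_pos: [0.471, 0.0729, -0.0294]
tcp_rot: [0.999, 0.053, 0.001, 0.0]
wrist_force: [-0.3, -0.5, -0.1]
grip_width: 0.055
```

Call:
carry_out --deltas '[[[0, 0, 0], [0, 0, 0]], [[0, 0, 0], [0, 0, 0]], [[0, 0, 0], [0, 0, 0]], [[0, 0, 0], [0, 0, 0]], [[0, 0, 0], [0, 0, 0]], [[0, 0, 0], [0, 0, 0]], [[0, 0, 0], [0, 0, 0]]]' --jaw 2

```text
time: 28.55
tcp_pos: [0.4711, 0.0726, -0.0293]
tcp_rot: [0.999, 0.052, 0.001, 0.0]
wrist_force: [-0.3, -1.5, 6.8]
grip_width: 0.0282
```

Call:
carry_out --deltas '[[[0, 0, -1.5], [0, 0, 0]], [[0, 0, -3], [0, 0, 0]], [[0, 0, -3], [0, 0, 0]], [[0, 0, -3], [0, 0, 0]], [[0, 0, -1.5], [0, 0, 0]], [[0, 0, 0], [0, 0, 0]]]'

```text
time: 29.05
tcp_pos: [0.4723, 0.0728, 0.0935]
tcp_rot: [0.999, 0.052, 0.004, -0.0]
wrist_force: [0.6, -0.2, -1.0]
grip_width: 0.0281
```

```bash
python3 plan.py 0.4982 0.356 0.085 -0.158;python3 - <<'E'
from h import *
c=wrist();cv2.imwrite('pics/w20.png',c['img'][:,:,::-1])
E
```

```text
t 29.05 pos [0.4723 0.0728 0.0935] psi 0.1048 tilt [0.0073 0.0005] w 0.0281 F [ 0.6 -0.2 -1. ] q16 [0.08 1.54]
turn z 0.263 rows>= 3
then shift cm [ -1.9  -28.37   0.88] rows 9 each [-0.21 -3.15  0.1 ]
```

View pics/w20.png

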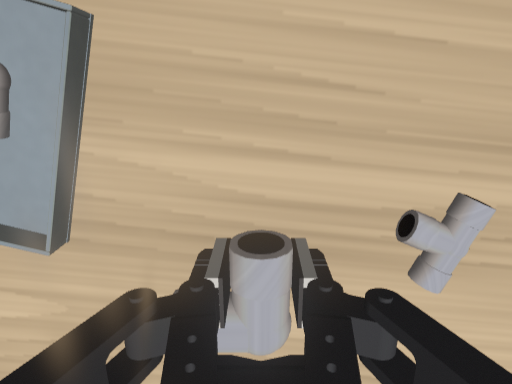

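Held level, with the bore geometry as expected. Moving to the tray.

Call:
carry_out --deltas '[[[0, 0, 0], [0, 0, 0.088]], [[0, 0, 0], [0, 0, 0.088]], [[0, 0, 0], [0, 0, 0.087]], [[-0.2, -1.5, 0], [0, 0, 0]], [[-0.2, -3.0, 0], [0, 0, 0]], [[-0.2, -3.0, 0], [0, 0, 0]], [[-0.2, -3.0, 0], [0, 0, 0]], [[-0.2, -3.0, 0], [0, 0, 0]], [[-0.2, -3.0, 0], [0, 0, 0]], [[-0.2, -3.0, 0], [0, 0, 0]]]'

```text
time: 29.93
tcp_pos: [0.4857, 0.2684, 0.0865]
tcp_rot: [0.997, -0.079, -0.002, 0.001]
wrist_force: [1.0, -0.4, -1.9]
grip_width: 0.0278
```

Call:
carry_out --deltas '[[[-0.2, -3.0, 0], [0, 0, 0]], [[-0.2, -3.0, 0], [0, 0, 0]], [[-0.1, -2.9, 0], [0, 0, 0]], [[0, 0, 0], [0, 0, 0]], [[0, 0, 0], [0, 0, 0]], [[0, 0, 0], [0, 0, 0]]]'

```text
time: 30.43
tcp_pos: [0.4952, 0.3551, 0.0872]
tcp_rot: [0.997, -0.079, -0.001, 0.001]
wrist_force: [0.3, -0.0, -1.9]
grip_width: 0.0282
```

```bash
python3 plan.py 0.4982 0.356 -0.023 -0.158;python3 - <<'E'
from h import *
c=wrist();cv2.imwrite('pics/w21.png',c['img'][:,:,::-1])
E
```

```text
t 30.43 pos [0.4952 0.3551 0.0872] psi -0.1582 tilt [-0.0029 -0.0024] w 0.0282 F [ 0.3 -0.  -1.9] q16 [0.56 2.29]
turn z -0.0 rows>= 1
then shift cm [ 0.31 -0.16 11.01] rows 4 each [ 0.08 -0.04  2.75]
```

View pics/w21.png

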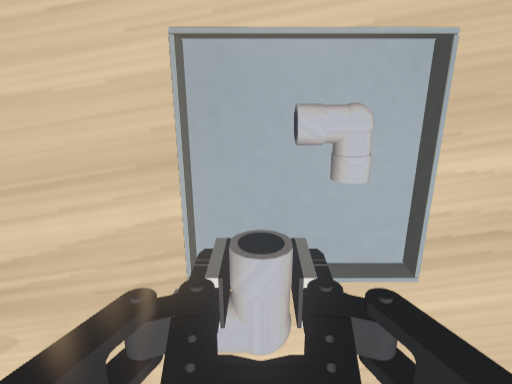

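Call:
carry_out --deltas '[[[0.3, -0.1, 2.5], [0, 0, 0]], [[0, 0, 2.5], [0, 0, 0]], [[0, 0, 2.5], [0, 0, 0]], [[0, 0, 2.0], [0, 0, 0]], [[0, 0, 1.0], [0, 0, 0]], [[0, 0, 0.5], [0, 0, 0]], [[0, 0, 0.2], [0, 0, 0]], [[0, 0, 0.1], [0, 0, 0]], [[0, 0, 0], [0, 0, 0]], [[0, 0, 0], [0, 0, 0]]]'

```text
time: 31.32
tcp_pos: [0.5, 0.357, -0.0221]
tcp_rot: [0.997, -0.079, 0.001, -0.001]
wrist_force: [0.5, 0.0, -1.8]
grip_width: 0.0281
```

Call:
carry_out --deltas '[[[0, 0, 0.1], [0, 0, 0]], [[0, 0, 0.1], [0, 0, 0]], [[0, 0, 0], [0, 0, 0]], [[0, 0, 0], [0, 0, 0]]]'

```text
time: 31.65
tcp_pos: [0.4995, 0.3568, -0.0251]
tcp_rot: [0.997, -0.079, 0.0, -0.0]
wrist_force: [0.1, 0.5, 0.2]
grip_width: 0.0274
```

Contact (weight offloaded). Release and rise.

Call:
carry_out --deltas '[[[0, 0, 0], [0, 0, 0]], [[0, 0, 0], [0, 0, 0]], [[0, 0, 0], [0, 0, 0]], [[0, 0, 0], [0, 0, 0]], [[0, 0, -1], [0, 0, 0]], [[0, 0, -2.5], [0, 0, 0]], [[0, 0, -3], [0, 0, 0]], [[0, 0, -3], [0, 0, 0]], [[0, 0, -3], [0, 0, 0]], [[0, 0, 0], [0, 0, 0]]]' --jaw 4.6

```text
time: 32.48
tcp_pos: [0.5022, 0.3585, 0.1084]
tcp_rot: [0.997, -0.079, 0.005, -0.004]
wrist_force: [0.2, 0.9, 1.5]
grip_width: 0.0459
```

Call:
carry_out --deltas '[[[-2, 0, -2], [0, 0, 0]], [[-2, 0, -2], [0, 0, 0]], [[-2, 0, 0], [0, 0, 0]], [[0, 0, 0], [0, 0, 0]], [[0, 0, 0], [0, 0, 0]], [[0, 0, 0], [0, 0, 0]]]'

```text
time: 32.98
tcp_pos: [0.4402, 0.3659, 0.1394]
tcp_rot: [0.997, -0.079, 0.0, 0.0]
wrist_force: [0.3, -0.3, -1.5]
grip_width: 0.0458
```

```bash
python3 plan.py;python3 - <<'E'
from h import *
for i,(n,c) in enumerate((('w',wrist()),('s',camera('scene')),('t',camera('top')))):
    it=[('socket',(.4978,-.3265,0,.064),(0,255,0)),('tee',(.6998,-.0732,1.0303),(255,0,0)),('tee',(.4387,-.0922,5.9932),(255,0,0))] if n!='w' else []
    ov(c,it,(0,0,512,384) if n=='w' else (80,100,380,170) if n=='s' else(80,130,320,140),1 if n=='w' else 2,f'pics/{n}22.png')
E
```

```text
t 32.98 pos [0.4402 0.3659 0.1394] psi -0.1582 tilt [ 0.0001 -0.0004] w 0.0458 F [ 0.3 -0.3 -1.5] q16 [0.63 2.36]
```

View pics/w22.png

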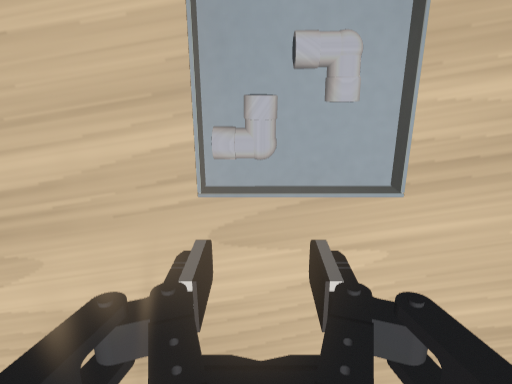

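View pics/s22.png

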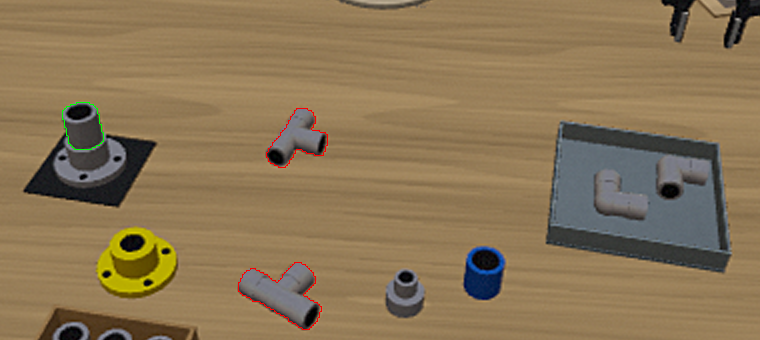

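View pics/t22.png

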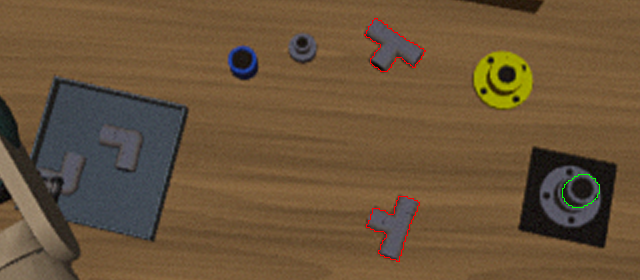

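Both elbows lie flat in the tray (wrist view (260,140) and (345,50)). The socket and flange stack is centred on the mat, the tees and reducer haven't moved, and the gripper is clear. Handing in.

```bash
python3 -c "
from workcell import *
print(hand_in())"
```

```text
the job is handed in; nothing more can be done
None
```

The order is made up and handed in at about 33 s; `hand_in()` gave no verdict.

- **Flange set:** The flange stands hub up in the middle of the mat and was released there first. The socket stands upright on its hub. After release, both fitted outlines matched the wrist image to within about a millimetre; the scene camera showed an offset of only 1–2 pixels, within calibration error.
- **Elbows:** Both lie flat on the tray floor, inside the walls and apart from each other.
- **Left alone:** In the final images, both tees match their starting outlines. The reducer looks unmoved too, though I only checked it by eye.
- **Robot:** The gripper is open and clear of everything.

**Fingertip offset:** The fingertips sit about 38 mm behind the reported TCP, which disagrees with the tool description. My first flange grasp closed above the hub without moving anything. I measured the offset in two cameras and lowered every grasp by it.

**Width readings:** Grip widths read about 2 mm less than the parts' nominal diameters on every grasp, but all the grips held.

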